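Unpile the finds boxes onto their record cards

TASK

Take the crosswise pile of four finds boxes apart and lay each box on the record card of its own colour, flat, lengthwise along the card and centred inside the printed frame. The iron inside is fragile: keep every box level, do not let one fall, and set each down gently rather than dropping it. Leave the horseshoe and the amber jar where they are.

Things in the scene. Friction and masses are not known exactly. Their poses are not given: they have to be found in the camera images.
- box_red: red finds box: closed box, 150 long x 44 wide x 32 mm high, about 0.18 kg, white with a red rim around its clear lid, an iron key seen inside. Origin: centre of its underside; x along its length, y across its width, z up. Starts in the lower layer of the pile, on a 4 mm mat, parallel to the other lower box with about 60 mm clear between the two; the two upper boxes, also about 60 mm apart, lie across both.
- box_blue: blue finds box: closed box, 150 long x 44 wide x 32 mm high, about 0.18 kg, white with a blue rim around its clear lid, an iron spike seen inside. Origin: centre of its underside; x along its length, y across its width, z up. Starts in the lower layer of the pile, on a 4 mm mat, parallel to the other lower box with about 60 mm clear between the two; the two upper boxes, also about 60 mm apart, lie across both.
- box_yellow: yellow finds box: closed box, 150 long x 44 wide x 32 mm high, about 0.18 kg, white with a yellow rim around its clear lid, an iron knife seen inside. Origin: centre of its underside; x along its length, y across its width, z up. Starts in the upper layer of the pile, lying across the two lower boxes (underside 36 mm above the table).
- box_green: green finds box: closed box, 150 long x 44 wide x 32 mm high, about 0.18 kg, white with a green rim around its clear lid, an iron arrowhead seen inside. Origin: centre of its underside; x along its length, y across its width, z up. Starts in the upper layer of the pile, lying across the two lower boxes (underside 36 mm above the table).
- card_red: record card for the red box: fixed white card 190 x 84 x 2 mm lying on the table with a printed red frame (inside 166 x 60 mm, centred on the card) and a grey silhouette of the key. Origin: centre of its underside, on the table; x along its length, z up; the box rests on its top face, 2 mm up.
- card_blue: record card for the blue box: fixed white card 190 x 84 x 2 mm lying on the table with a printed blue frame (inside 166 x 60 mm, centred on the card) and a grey silhouette of the spike. Origin: centre of its underside, on the table; x along its length, z up; the box rests on its top face, 2 mm up.
- card_yellow: record card for the yellow box: fixed white card 190 x 84 x 2 mm lying on the table with a printed yellow frame (inside 166 x 60 mm, centred on the card) and a grey silhouette of the knife. Origin: centre of its underside, on the table; x along its length, z up; the box rests on its top face, 2 mm up.
- card_green: record card for the green box: fixed white card 190 x 84 x 2 mm lying on the table with a printed green frame (inside 166 x 60 mm, centred on the card) and a grey silhouette of the arrowhead. Origin: centre of its underside, on the table; x along its length, z up; the box rests on its top face, 2 mm up.
- horseshoe: bystander: loose dark iron horseshoe lying flat near the far side of the table, about 120 x 120 x 10 mm. Origin: middle of its arc, on the table.
- jar: bystander: loose amber glass jar with a white cap, 48 mm in diameter, 60 mm high, standing on the near side of the table. Origin: centre of its underside.

How it is judged:
By the outcome, as a careful person would: the job done as asked, in the order asked, and still so for the second after the job is handed in, with the robot touching nothing.
It also fails if it takes over 101 s, if anything falls off the work surface, if the arm or the gripper's body presses on something with over 40 N, if the wrist force passes 120 N, or if a joint passes its speed limit or range.

ROBOT

A 6-joint arm with a two-finger parallel gripper is mounted at the origin on the work surface. World frame = base frame: x ahead of the robot, y to its left, z up, the work surface at z = 0. Lengths are in m, angles in rad, forces in N, time in s.
With the tool pointing down it reaches from about 0.35 to 0.775 m from the base axis. Payload 7.3 kg.
Tool frame: the origin (TCP) lies at the very end of the fingers, on their centre line; the grasp point (between the pads) lies 19 mm behind it; z points along the fingers, y is the direction in which the jaws open and shut (so a half turn about z gives the same grasp; the last joint's range is limited). The gripper opens to 92 mm and grips with 3 to 60 N. Pads are 19 mm wide; open, the fingers measure 130 mm over their backs; the gripper's body (75 mm by 190 mm) begins 47 mm behind the grasp point.
Start: joints at [-1.247, 0.342, 1.524, -0, 1.275, -0.146], TCP at [0.238, -0.468, 0.227] pointing down, gripper open.
Joint ranges: [-2.53, 2.53], [-0.77, 2.02], [0.04, 2.7], [-1, 4.14], [0.28, 2.66], [-3.11, 3.11]. Speed limits (rad/s): [2.57, 2.57, 3.14, 3.14, 3.14, 3.14].

INTERFACE

Orientations are given as [roll, pitch, yaw] about the fixed x, y, z axes, in that order (R = Rz(yaw) Ry(pitch) Rx(roll)).
In Python, from cell import monitor, eyes, order gives the robot as it stands. The module is installed in compiled form; this text tells all that it offers.
- The arm moves only by the tool carry_out, never from a script. Its argument "targets" is a list of rows, each a list of 2 entries, a list of its own where there are three numbers: the shift along the tool's x, y, z in m, then the turn about the tool's z in rad. In form: [[[dx, dy, dz], twist], ...]. A call has 1 to 10 rows; each row shifts and turns the pose as measured when the row begins, along the tool's axes as they then stand; what a row does not reach is not made up. A row lasts 1/8 s, in which the tool goes at most 62.5 mm and 10.7 degrees, less where a joint would pass 70% of its speed; a pose out of reach is approached as far as the arm can. A call is refused whole if a number of a shift passes 0.0625 or a number of a turn 0.188, either way. A call with a gripper value outside its range is refused whole. "fingers" is the closure, from 0 (fully open) to 1 (shut), set as the call begins (left out, the last holds). The fingers move at their own pace and stop on an object; "grip_force" is the grip in N (left out, the last holds). Time passes only in rows, so rows that do not move let the fingers close. It gives the time, the measured TCP pose, the force and the opening at its end, in the units of the state.
- monitor.observe(): the state, without advancing time (a new reading comes with each control period).
- eyes.read_camera(name): name is "side" or "top"; returns the picture (384x512x3 uint8, red, green, blue); there is no depth.
- eyes.camera_info(name): a dict with "K" (3x3 intrinsics, pixels), "rvec" (rotation vector, rad) and "tvec" (3), from world to camera coordinates, as OpenCV has them. Camera axes: x right, y down, z forward; pixel columns grow to the right and rows downward; lengths in m; the calibration is good to about 2 mm. A picture is of the moment at which its call begins. camera_info takes no time and is no camera call.
- order.hand_in(): hands the job in, once; it reports no verdict.
The state is a dict: "time": time; "qpos": joint angles; "qvel": joint speeds; "joint_efforts": joint torques, N m; "tool_pos": TCP position; "tool_rot": TCP orientation; "contact_force": force on the tool from outside, world axes, zero at the start; "torque": the same for the moment, N m; "opening": finger opening in m.
Only numpy, scipy, OpenCV 4.12 (cv2) and the standard library are available. Lean on these libraries where they do the work, as an engineer would, in place of code of your own. Each camera call takes 0.05 s, during which the arm holds its last target.

## Working session

There is one attempt and no reset: what is moved stays moved. The work goes in short steps, Python scripts to look and compute and a tool call to move; the robot and the scene stay as the last step left them, time stands still between calls to the robot, and variables do not carry over. Pictures are saved under pics/ and viewed, and the job is handed in when it is done.

Besides the shell and the picture viewer there is one more tool, called after "Call:" as name(argument=value, ...), one argument or row to a line, values as JSON. carry_out: Moves the arm, as the interface text tells. Its arguments: {"type":"object","properties":{"targets":{"type":"array","items":{"type":"array"}},"fingers":{"type":"number"},"grip_force":{"type":"number"}},"required":["targets"]}

```bash
mkdir -p pics; python3 - <<'E'
from cell import monitor, eyes, order
import cv2
print(monitor.observe())
for n in("top","side"):
    im=eyes.read_camera(n); cv2.imwrite(f"pics/{n}0.png",im[:,:,::-1]); print(n,eyes.camera_info(n))
E
```

```text
{'time': 0.0, 'qpos': array([-1.24701447e+00,  3.42714094e-01,  1.52501494e+00, -1.33352821e-05,
        1.27535971e+00, -1.46009198e-01]), 'qvel': array([ 0.00056769,  0.00068735,  0.00051138, -0.00044711,  0.00113295,
        0.00021703]), 'joint_efforts': array([ 4.54001420e-04, -4.31236982e+01, -2.44220191e+01,  7.16251647e-02,
        5.60610322e-02, -1.18129392e-04]), 'tool_pos': array([ 0.23755237, -0.46773853,  0.22605015]), 'tool_rot': array([-3.14011063e+00, -2.05051499e-04,  4.69794795e-01]), 'contact_force': array([-0.64492372,  0.30501258,  0.01068496]), 'torque': array([ 0.00710903, -0.01095937, -0.04937092]), 'opening': 0.09201696433598473}
top {'K': array([[472.33457678,   0.        , 252.72398355],
       [  0.        , 472.33457678, 190.04759424],
       [  0.        ,   0.        ,   1.        ]]), 'rvec': array([ 2.16336369, -2.17186565,  0.07752706]), 'tvec': array([0.01261322, 0.53363378, 1.26618441])}
side {'K': array([[483.28228444,   0.        , 246.76156999],
       [  0.        , 483.28228444, 198.41907999],
       [  0.        ,   0.        ,   1.        ]]), 'rvec': array([ 1.01604368, -2.45154027,  1.02301678]), 'tvec': array([0.38373916, 0.32273863, 0.94378089])}
```

```bash
ls pics
```

```text
side0.png
top0.png
```

View pics/top0.png

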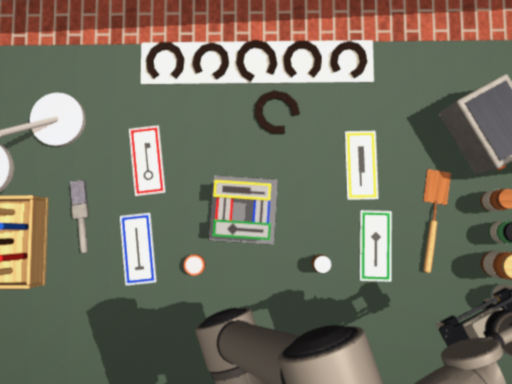

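View pics/side0.png

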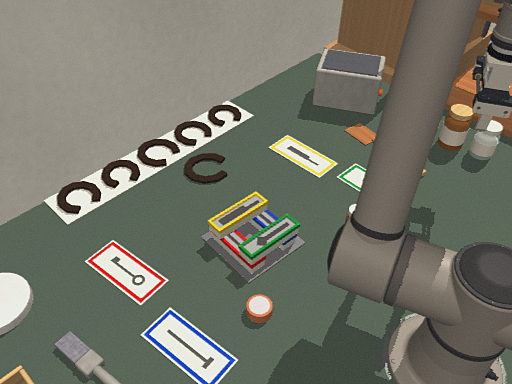

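```bash
cat > h.py <<'E'
import numpy as np, cv2
from cell import monitor, eyes
INFO={n:eyes.camera_info(n) for n in("top","side")}
def unproj(n,uv,z):
    I=INFO[n];R,_=cv2.Rodrigues(I["rvec"]);t=I["tvec"]
    uv=np.atleast_2d(uv).astype(float)
    d=np.c_[uv,np.ones(len(uv))]@np.linalg.inv(I["K"]).T@R
    c=-R.T@t; s=(z-c[2])/d[:,2]
    return c+s[:,None]*d
def proj(n,P):
    I=INFO[n];return cv2.projectPoints(np.atleast_2d(P).astype(float),I["rvec"],I["tvec"],I["K"],None)[0][:,0]
H={"red":[(0,8),(172,180)],"blue":[(108,128)],"yellow":[(22,32)],"green":[(60,85)]}
def mask(im,c,smin=110):
    hsv=cv2.cvtColor(im,cv2.COLOR_RGB2HSV);m=np.zeros(im.shape[:2],np.uint8)
    for a,b in H[c]: m|=cv2.inRange(hsv,(a,smin,70),(b,255,255))
    return m
def blobs(im,n,c,z,amin=40):
    k,lab,st,_=cv2.connectedComponentsWithStats(mask(im,c),connectivity=8)
    out=[]
    for i in range(1,k):
        if st[i,4]<amin: continue
        v,u=np.where(lab==i)
        P=unproj(n,np.c_[u,v],z)[:,:2]
        (cx,cy),(w,h),a=cv2.minAreaRect((P*1000).astype(np.float32))
        b=cv2.boxPoints(((cx,cy),(w,h),a)); e=[b[1]-b[0],b[2]-b[1]]; e=max(e,key=np.linalg.norm)
        yaw=np.arctan2(e[1],e[0]); yaw=(yaw+np.pi/2)%np.pi-np.pi/2
        out.append((st[i,:5].tolist(),np.round([cx,cy,max(w,h),min(w,h)],1).tolist(),round(float(yaw),4)))
    return out
E
python3 - <<'E'
from h import *
for n in("top","side"):
    im=cv2.cvtColor(cv2.imread(f"pics/{n}0.png"),cv2.COLOR_BGR2RGB)
    for c in H:
        for z in (0.002,0.036,0.068):
            print(n,c,z)
            for b in blobs(im,n,c,z): print("   ",b)
im=cv2.imread("pics/top0.png")[165:255,200:290]; cv2.imwrite("pics/z0.png",cv2.resize(im,None,fx=6,fy=6,interpolation=cv2.INTER_CUBIC))
im=cv2.imread("pics/side0.png")[180:290,190:320]; cv2.imwrite("pics/z1.png",cv2.resize(im,None,fx=5,fy=5,interpolation=cv2.INTER_CUBIC))
E
```

```text
top red 0.002
    ([1, 0, 12, 14, 166], [1074.3, 724.6, 40.8, 32.3], 0.0425)
    ([14, 0, 13, 34, 367], [1043.8, 683.6, 99.4, 32.1], -0.0066)
    ([29, 0, 11, 14, 153], [1073.4, 644.0, 40.6, 29.3], 0.0373)
    ([41, 0, 13, 34, 405], [1042.9, 603.6, 99.4, 35.1], -0.002)
    ([56, 0, 12, 14, 155], [1072.4, 563.1, 39.2, 32.4], -0.0116)
    ([70, 0, 12, 34, 367], [1042.4, 521.9, 99.5, 32.1], 0.0293)
    ([84, 0, 12, 13, 154], [1073.0, 482.0, 37.3, 32.1], 0.0267)
    ([97, 0, 12, 33, 368], [1042.6, 443.3, 96.9, 31.9], 0.0242)
    ([111, 0, 12, 13, 143], [1072.0, 402.9, 36.1, 32.1], -0.0116)
    ([125, 0, 12, 33, 389], [1041.6, 362.1, 96.7, 32.0], 0.0189)
    ([139, 0, 12, 13, 143], [1071.1, 322.0, 36.7, 31.9], 0.0162)
    ([153, 0, 12, 33, 373], [1040.8, 281.0, 96.4, 31.9], 0.0136)
    ([167, 0, 12, 12, 144], [1071.6, 240.9, 33.8, 31.9], 0.0109)
    ([181, 0, 12, 32, 351], [1041.3, 200.4, 92.7, 31.7], -0.0121)
    ([195, 0, 11, 12, 131], [1070.6, 161.3, 33.5, 28.9], 0.0058)
    ([208, 0, 13, 32, 384], [1040.4, 120.7, 93.0, 34.5], 0.003)
    ([223, 0, 11, 12, 129], [1069.7, 80.5, 33.2, 28.
[... 17487 characters left out ...]
83.5, -258.3, 175.0, 73.1], 0.0113)
    ([208, 191, 60, 42, 451], [553.9, 19.2, 161.5, 54.5], 1.4992)
side yellow 0.068
    ([271, 136, 64, 40, 287], [560.1, -226.8, 168.5, 70.4], 0.0113)
    ([208, 191, 60, 42, 451], [531.6, 40.3, 155.5, 52.5], 1.4992)
side green 0.002
    ([340, 165, 26, 25, 95], [440.4, -327.1, 74.4, 71.1], 1.5388)
    ([239, 213, 61, 46, 412], [466.2, -1.7, 167.0, 53.3], 1.4988)
side green 0.036
    ([340, 165, 26, 25, 95], [421.9, -292.3, 71.5, 68.4], 1.5388)
    ([239, 213, 61, 46, 412], [446.7, 20.7, 160.6, 51.3], 1.4988)
side green 0.068
    ([340, 165, 26, 25, 95], [404.5, -259.6, 68.9, 65.8], 1.5388)
    ([239, 213, 61, 46, 412], [428.4, 41.7, 154.6, 49.4], 1.4988)
```

```bash
cat >> h.py <<'E'
def pose():
    s=monitor.observe(); return s["tool_pos"],s["tool_rot"],s
def plan(X,Y,Z,yaw,n,prof="s",start=None):
    if start is None:
        p,r,s=pose(); cur=np.r_[p,r[2]]
        print("t %.2f pos %s yaw %.4f tilt %.4f %.4f F %s open %.4f"%(s["time"],np.round(p,4),r[2],abs(r[0])-np.pi,r[1],np.round(s["contact_force"],1),s["opening"]))
    else: cur=np.array(start,float)
    st=cur.copy(); tgt=np.array([X,Y,Z,yaw]); d=tgt-st; d[3]=(d[3]+np.pi/2)%np.pi-np.pi/2 if False else d[3]
    t=np.arange(1,n+1)/n
    # trapezoid: ramp 25%
    a=.25; f=lambda t: np.where(t<a,t*t/(2*a),np.where(t>1-a,(1-a)-(1-t)**2/(2*a),t-a/2))/(1-a)
    w=f(t) if prof=="s" else t
    rows=[]
    for wi in w:
        g=st+wi*d; e=g-cur; c,s_=np.cos(cur[3]),np.sin(cur[3])
        row=[[round(c*e[0]+s_*e[1],3),round(s_*e[0]-c*e[1],3),round(-e[2],3)],round(-e[3],3)]
        rows.append(row); q=row[0]
        cur=cur+np.array([c*q[0]+s_*q[1],s_*q[0]-c*q[1],-q[2],-row[1]])
    m=max(max(map(abs,r[0])) for r in rows); mt=max(abs(r[1]) for r in rows)
    print("maxshift",m,"maxtwist",mt, "" if m<=.0625 and mt<=.188 else "TOO BIG")
    import json
    for i in range(0,n,10): print(json.dumps(rows[i:i+10]))
E
python3 - <<'E'
from h import *
for z in (0,.06,.2,.4): print(z,proj("side",unproj("top",[[57,118]],z))[0], unproj("top",[[57,118],[193,264],[322,264]],z)[:,:2].round(3).tolist())
plan(.531,.0397,.18,1.4985,16)
E
```

```text
0 [ -6.77564953 308.08705455] [[0.744, 0.566], [0.332, 0.176], [0.332, -0.178]]
0.06 [ -1.87779634 288.62430259] [[0.729, 0.54], [0.336, 0.167], [0.336, -0.17]]
0.2 [ 11.06830659 237.17996962] [[0.694, 0.478], [0.346, 0.147], [0.345, -0.153]]
0.4 [ 34.37779021 144.55434763] [[0.645, 0.39], [0.359, 0.119], [0.358, -0.127]]
t 0.10 pos [ 0.2376 -0.4678  0.2261] yaw 0.4698 tilt -0.0013 -0.0002 F [ 0.8  0.7 -0.4] open 0.0920
maxshift 0.049 maxtwist 0.086 
[[[0.005, -0.003, 0.0], -0.011], [[0.016, -0.01, 0.002], -0.032], [[0.026, -0.016, 0.002], -0.053], [[0.038, -0.019, 0.004], -0.075], [[0.045, -0.02, 0.004], -0.086], [[0.046, -0.015, 0.003], -0.086], [[0.048, -0.011, 0.004], -0.086], [[0.048, -0.008, 0.004], -0.085], [[0.049, -0.003, 0.004], -0.086], [[0.048, 0.001, 0.004], -0.086]]
[[[0.049, 0.006, 0.004], -0.086], [[0.048, 0.009, 0.003], -0.085], [[0.041, 0.012, 0.004], -0.075], [[0.029, 0.011, 0.002], -0.054], [[0.016, 0.007, 0.002], -0.032], [[0.006, 0.003, 0.0], -0.011]]
```

View pics/z0.png

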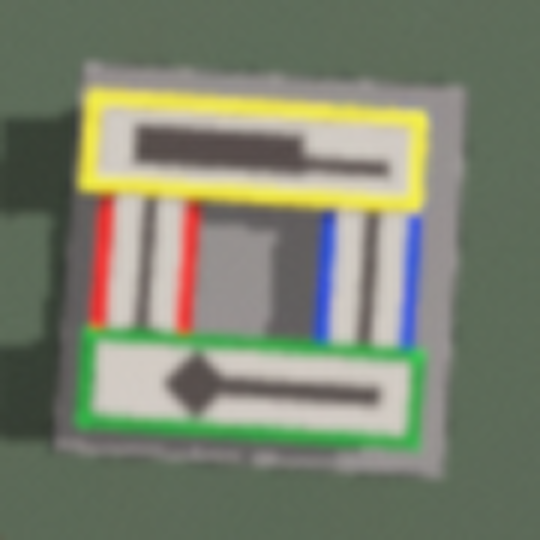

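View pics/z1.png

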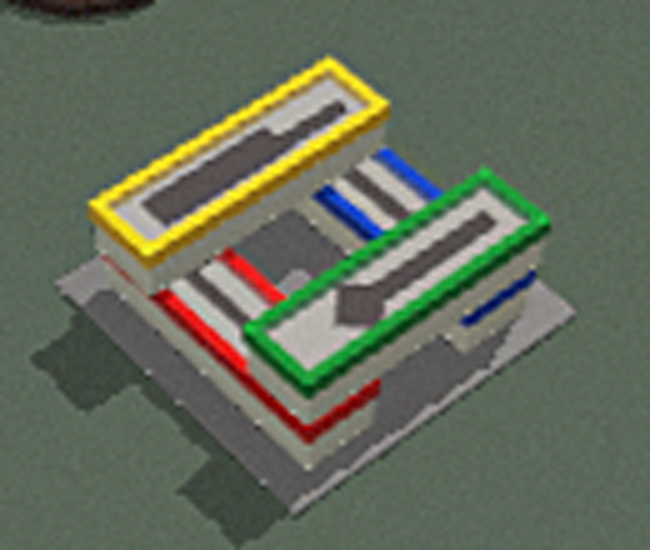

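The pictures show the pile around pixel (245,210) in the top view. Yellow is on the far side and green on the near side, with red (left) and blue (right) below. The cards lie at (147,160) red, (138,248) blue, (361,165) yellow and (376,245) green. The amber jar is at (193,264).

Call:
carry_out(
  targets=[
    [[0.005,-0.003,0.0],-0.011],
    [[0.016,-0.01,0.002],-0.032],
    [[0.026,-0.016,0.002],-0.053],
    [[0.038,-0.019,0.004],-0.075],
    [[0.045,-0.02,0.004],-0.086],
    [[0.046,-0.015,0.003],-0.086],
    [[0.048,-0.011,0.004],-0.086],
    [[0.048,-0.008,0.004],-0.085],
    [[0.049,-0.003,0.004],-0.086],
    [[0.048,0.001,0.004],-0.086],
  ],
  fingers=0,
  grip_force=20,
)

```text
time: 1.35
tool_pos: [0.4322, -0.1081, 0.194]
tool_rot: [-3.14, -0.005, 1.187]
contact_force: [-0.2, -1.2, 0.0]
opening: 0.0917
```

```bash
python3 - <<'E'
from h import *
plan(.531,.0397,.14,1.4985,9)
E
```

```text
t 1.35 pos [ 0.4322 -0.1081  0.194 ] yaw 1.1874 tilt -0.0011 -0.0047 F [-0.2 -1.2  0. ] open 0.0917
maxshift 0.025 maxtwist 0.047 
[[[0.006, 0.001, 0.002], -0.01], [[0.017, 0.004, 0.005], -0.031], [[0.025, 0.006, 0.008], -0.045], [[0.025, 0.008, 0.008], -0.046], [[0.025, 0.009, 0.008], -0.047], [[0.025, 0.009, 0.008], -0.046], [[0.023, 0.011, 0.008], -0.045], [[0.016, 0.008, 0.005], -0.031], [[0.005, 0.003, 0.002], -0.01]]
```

Call:
carry_out(
  targets=[
    [[0.015,0.003,0.003],-0.02],
    [[0.022,0.004,0.005],-0.036],
    [[0.025,0.006,0.008],-0.045],
    [[0.025,0.008,0.008],-0.046],
    [[0.025,0.009,0.008],-0.047],
    [[0.023,0.009,0.008],-0.046],
    [[0.019,0.011,0.008],-0.041],
    [[0.011,0.006,0.005],-0.025],
    [[0.002,0.002,0.002],-0.005],
    [[0,0,0],0],
  ],
)

```text
time: 2.6
tool_pos: [0.5257, 0.06, 0.1376]
tool_rot: [-3.139, -0.007, 1.532]
contact_force: [-0.1, -0.0, 0.6]
opening: 0.0915
```

```bash
python3 - <<'E'
from h import *
plan(.531,.0397,.044,1.4985,8)
E
```

```text
t 2.60 pos [0.5257 0.06   0.1376] yaw 1.5324 tilt -0.0029 -0.0069 F [-0.1 -0.   0.6] open 0.0915
maxshift 0.016 maxtwist 0.006 
[[[-0.001, 0.0, 0.004], 0.001], [[-0.002, 0.001, 0.012], 0.005], [[-0.004, 0.001, 0.015], 0.005], [[-0.003, 0.001, 0.016], 0.006], [[-0.003, 0.001, 0.015], 0.006], [[-0.004, 0.001, 0.016], 0.005], [[-0.002, 0.001, 0.012], 0.004], [[-0.001, 0.0, 0.004], 0.002]]
```

Call:
carry_out(
  targets=[
    [[-0.005,0.001,0.004],0.006],
    [[-0.008,0.002,0.008],0.012],
    [[-0.005,0.002,0.01],0.012],
    [[-0.002,0.001,0.01],0.003],
    [[0,0,0.008],0],
    [[0,0,0],0],
  ],
)

```text
time: 3.35
tool_pos: [0.5302, 0.0364, 0.0945]
tool_rot: [-3.138, -0.006, 1.493]
contact_force: [0.2, -0.6, -0.0]
opening: 0.0919
```

```bash
python3 - <<'E'
from h import *
plan(.531,.0397,.041,1.4985,7)
E
```

```text
t 3.35 pos [0.5302 0.0364 0.0945] yaw 1.4933 tilt -0.0040 -0.0064 F [ 0.2 -0.6 -0. ] open 0.0919
maxshift 0.011 maxtwist 0.001 
[[[0.0, 0.0, 0.003], -0.0], [[0.001, 0.0, 0.008], -0.001], [[0.0, 0.0, 0.011], -0.001], [[0.001, 0.0, 0.01], -0.001], [[0.001, 0.0, 0.01], -0.001], [[0.0, 0.001, 0.009], -0.001], [[0.0, -0.0, 0.002], -0.0]]
```

Call:
carry_out(
  targets=[
    [[0.001,0.0,0.004],-0.002],
    [[0.001,0.0,0.01],-0.001],
    [[0.001,0.0,0.011],-0.001],
    [[0.0,0.001,0.01],0],
    [[0.0,0.0,0.008],0],
    [[0.0,0.0,0.006],0],
    [[0.0,0.0,0.002],0],
    [[0,0,0],0],
  ],
)

```text
time: 4.35
tool_pos: [0.5315, 0.0405, 0.0399]
tool_rot: [-3.138, -0.007, 1.499]
contact_force: [0.1, 0.2, 0.0]
opening: 0.0923
```

```bash
python3 - <<'E'
from h import *
plan(.531,.0397,.041,1.4985,3)
im=eyes.read_camera("side"); cv2.imwrite("pics/s1.png",im[:,:,::-1])
E
```

```text
t 4.35 pos [0.5315 0.0405 0.0399] yaw 1.4985 tilt -0.0037 -0.0065 F [0.1 0.2 0. ] open 0.0923
maxshift 0.001 maxtwist 0.0 
[[[-0.0, -0.0, -0.0], 0.0], [[-0.001, -0.0, -0.001], 0.0], [[0.0, -0.0, -0.0], 0.0]]
```

View pics/s1.png

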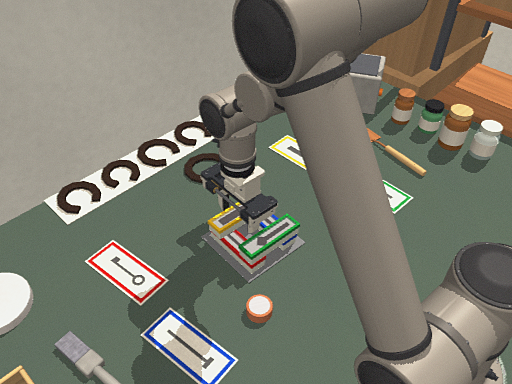

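The gripper straddles the yellow box at pixel (235,215) with nothing touching. I'll close it now.

Call:
carry_out(
  targets=[
    [[0,0,0],0],
    [[0,0,0],0],
    [[0,0,0],0],
    [[0,0,0],0],
    [[0,0,0],0],
    [[0,0,0],0],
  ],
  fingers=1,
  grip_force=20,
)

```text
time: 5.15
tool_pos: [0.5322, 0.0404, 0.041]
tool_rot: [-3.14, -0.007, 1.499]
contact_force: [-0.1, -0.2, -0.3]
opening: 0.0437
```

Call:
carry_out(
  targets=[
    [[0,0,-0.003],0],
    [[0,0,-0.006],0],
    [[0,0,-0.009],0],
    [[0,0,-0.012],0],
    [[0,0,-0.015],0],
    [[0,0,-0.016],0],
    [[0,0,-0.015],0],
    [[0,0,-0.012],0],
    [[0,0,-0.006],0],
    [[0,0,0],0],
  ],
)

```text
time: 6.4
tool_pos: [0.5323, 0.0398, 0.143]
tool_rot: [3.141, -0.007, 1.499]
contact_force: [-0.0, 0.2, -2.7]
opening: 0.0435
```

```bash
python3 - <<'E'
from h import *
plan(.607,-.291,.14,.012,16)
E
```

```text
t 6.40 pos [0.5323 0.0398 0.143 ] yaw 1.4986 tilt -0.0004 -0.0065 F [-0.   0.2 -2.7] open 0.0435
maxshift 0.028 maxtwist 0.124 
[[[-0.003, 0.001, 0.0], 0.015], [[-0.01, 0.003, 0.0], 0.047], [[-0.017, 0.006, 0.0], 0.077], [[-0.022, 0.011, 0.001], 0.109], [[-0.025, 0.014, -0.0], 0.124], [[-0.022, 0.018, 0.0], 0.124], [[-0.02, 0.02, 0.0], 0.123], [[-0.017, 0.022, 0.001], 0.124], [[-0.014, 0.025, -0.0], 0.124], [[-0.012, 0.026, 0.0], 0.124]]
[[[-0.008, 0.027, 0.0], 0.124], [[-0.004, 0.028, 0.001], 0.124], [[-0.001, 0.024, -0.0], 0.108], [[0.001, 0.018, -0.0], 0.078], [[0.002, 0.01, 0.0], 0.046], [[0.0, 0.004, 0.0], 0.016]]
```

Call:
carry_out(
  targets=[
    [[-0.003,0.001,0.0],0.015],
    [[-0.01,0.003,0.0],0.047],
    [[-0.017,0.006,0.0],0.077],
    [[-0.022,0.011,0.001],0.109],
    [[-0.025,0.014,0.0],0.124],
    [[-0.022,0.018,0.0],0.124],
    [[-0.02,0.02,0.0],0.123],
    [[-0.017,0.022,0.001],0.124],
    [[-0.014,0.025,0.0],0.124],
    [[-0.012,0.026,0.0],0.124],
  ],
)

```text
time: 7.65
tool_pos: [0.5759, -0.1932, 0.1336]
tool_rot: [-3.131, 0.004, 0.459]
contact_force: [0.8, 0.7, -3.4]
opening: 0.0438
```

Call:
carry_out(
  targets=[
    [[-0.008,0.027,0.0],0.124],
    [[-0.004,0.028,0.001],0.124],
    [[-0.001,0.022,0.0],0.1],
    [[0.001,0.014,0.0],0.06],
    [[0.0,0.006,0.0],0.025],
    [[0.0,0.0,0.0],0.0],
    [[0.0,0.0,0.0],0.0],
  ],
)

```text
time: 8.52
tool_pos: [0.5886, -0.2992, 0.1261]
tool_rot: [-3.13, 0.016, -0.004]
contact_force: [-1.4, 0.7, -2.6]
opening: 0.044
```

```bash
python3 - <<'E'
from h import *
plan(.607,-.291,.05,.012,9)
E
```

```text
t 8.53 pos [ 0.5886 -0.2992  0.1261] yaw -0.0043 tilt -0.0115 0.0156 F [-1.4  0.7 -2.6] open 0.0440
maxshift 0.012 maxtwist 0.003 
[[[0.001, -0.0, 0.003], -0.001], [[0.001, -0.001, 0.007], -0.001], [[0.003, -0.001, 0.011], -0.003], [[0.003, -0.002, 0.011], -0.002], [[0.003, -0.001, 0.012], -0.002], [[0.002, -0.001, 0.011], -0.003], [[0.003, -0.001, 0.011], -0.002], [[0.002, -0.001, 0.008], -0.002], [[0.0, -0.0, 0.002], -0.0]]
```

Call:
carry_out(
  targets=[
    [[0.002,-0.001,0.003],-0.002],
    [[0.003,-0.001,0.006],-0.002],
    [[0.004,-0.001,0.009],-0.003],
    [[0.003,-0.002,0.011],-0.003],
    [[0.003,-0.001,0.012],-0.003],
    [[0.002,-0.001,0.011],-0.003],
    [[0.001,-0.001,0.009],0],
    [[0.0,0,0.006],0],
    [[0.0,0.0,0.002],0],
    [[0,0,0],0],
  ],
)

```text
time: 9.78
tool_pos: [0.6066, -0.2877, 0.0512]
tool_rot: [-3.129, 0.017, 0.016]
contact_force: [0.6, -0.9, -2.3]
opening: 0.0439
```

```bash
python3 - <<'E'
from h import *
plan(.607,-.291,.012,.012,6)
E
```

```text
t 9.78 pos [ 0.6066 -0.2877  0.0512] yaw 0.0157 tilt -0.0128 0.0168 F [ 0.6 -0.9 -2.3] open 0.0439
maxshift 0.009 maxtwist 0.001 
[[[0.0, 0.0, 0.003], 0.0], [[0.0, 0.001, 0.008], 0.001], [[0.0, 0.001, 0.009], 0.001], [[0.0, 0.0, 0.008], 0.001], [[0.0, 0.001, 0.008], 0.0], [[0.0, 0.0, 0.003], 0.001]]
```

Call:
carry_out(
  targets=[
    [[0.0,0.0,0.003],0.001],
    [[0.0,0.001,0.006],0.001],
    [[0.0,0.001,0.007],0.001],
    [[0.0,0.001,0.007],0.001],
    [[0.0,0.0,0.006],0],
    [[0.0,0.0,0.003],0],
    [[0.0,0.0,0.001],0],
    [[0,0,0],0],
  ],
)

```text
time: 10.78
tool_pos: [0.6063, -0.2909, 0.0164]
tool_rot: [-3.129, 0.016, 0.011]
contact_force: [0.1, -0.1, -2.0]
opening: 0.0439
```

```bash
python3 - <<'E'
from h import *
plan(.607,-.291,.007,.012,6)
for n in("side","top"):
    im=eyes.read_camera(n); cv2.imwrite(f"pics/{n}2.png",im[:,:,::-1])
    z=im[120:220,320:420] if n=="top" else im[110:210,240:370]
    cv2.imwrite(f"pics/{n}2z.png",cv2.resize(z[:,:,::-1],None,fx=5,fy=5,interpolation=cv2.INTER_CUBIC))
E
```

```text
t 10.78 pos [ 0.6063 -0.2909  0.0164] yaw 0.0111 tilt -0.0122 0.0160 F [ 0.1 -0.1 -2. ] open 0.0439
maxshift 0.002 maxtwist 0.001 
[[[0.0, 0.0, 0.001], -0.0], [[0.0, 0.0, 0.002], -0.0], [[0.0, 0.0, 0.002], -0.0], [[0.001, 0.0, 0.002], -0.001], [[-0.0, 0.0, 0.002], 0.0], [[-0.0, 0.0, 0.0], 0.0]]
```

View pics/top2z.png

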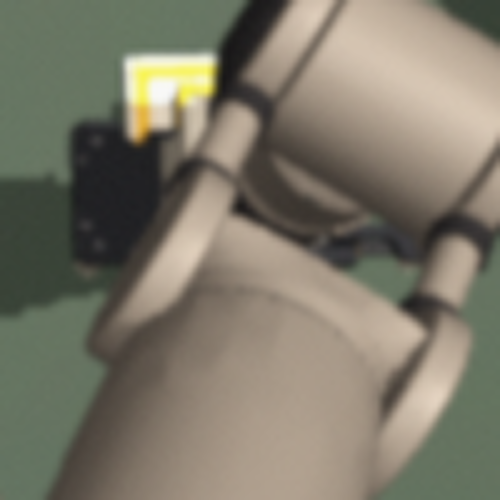

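View pics/side2z.png

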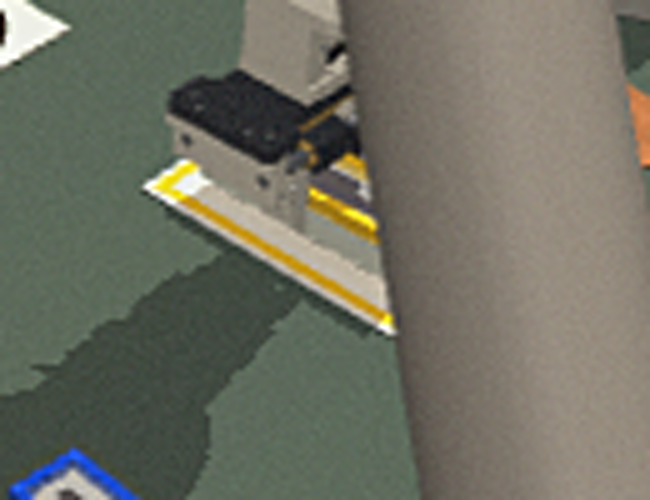

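The yellow box hangs over its card, parallel to it and inside the frame. I'll lower it gently.

Call:
carry_out(
  targets=[
    [[0,0,0.001],0],
    [[0,0,0.002],0],
    [[0,0,0.002],0],
    [[0,0,0.001],0],
    [[0,0,0.001],0],
    [[0,0,0.0],0],
  ],
)

```text
time: 11.62
tool_pos: [0.6064, -0.2909, 0.0095]
tool_rot: [-3.13, 0.015, 0.011]
contact_force: [-0.1, -0.7, -2.4]
opening: 0.0438
```

Call:
carry_out(
  targets=[
    [[0,0,0.001],0],
    [[0,0,0.0],0],
  ],
)

```text
time: 11.88
tool_pos: [0.6066, -0.291, 0.0087]
tool_rot: [-3.13, 0.015, 0.011]
contact_force: [0.2, -0.1, -2.0]
opening: 0.0436
```

Call:
carry_out(
  targets=[
    [[0,0,0.001],0],
    [[0,0,0.0],0],
  ],
)

```text
time: 12.12
tool_pos: [0.6065, -0.2911, 0.0083]
tool_rot: [-3.13, 0.015, 0.011]
contact_force: [-0.9, 0.3, -1.6]
opening: 0.0437
```

Call:
carry_out(
  targets=[
    [[0,0,0.001],0],
    [[0,0,0.0],0],
  ],
)

```text
time: 12.38
tool_pos: [0.6064, -0.2911, 0.0076]
tool_rot: [-3.131, 0.015, 0.011]
contact_force: [-1.0, 1.0, -0.3]
opening: 0.0442
```

Contact is starting, so I'll go a bit further.

Call:
carry_out(
  targets=[
    [[0,0,0.001],0],
    [[0,0,0.0],0],
  ],
)

```text
time: 12.62
tool_pos: [0.6064, -0.2911, 0.0073]
tool_rot: [-3.131, 0.014, 0.011]
contact_force: [-2.4, -0.3, 0.4]
opening: 0.0441
```

Call:
carry_out(
  targets=[
    [[0,0,0.001],0],
    [[0,0,0.0],0],
  ],
)

```text
time: 12.88
tool_pos: [0.6065, -0.2911, 0.0073]
tool_rot: [-3.131, 0.014, 0.011]
contact_force: [-1.0, 0.0, -0.7]
opening: 0.0438
```

Call:
carry_out(
  targets=[
    [[0,0,0.002],0],
    [[0,0,0.001],0],
    [[0,0,0.001],0],
  ],
)

```text
time: 13.25
tool_pos: [0.6067, -0.2911, 0.0071]
tool_rot: [-3.132, 0.013, 0.012]
contact_force: [-5.1, 2.8, 7.7]
opening: 0.044
```

Call:
carry_out(
  targets=[
    [[0,0,0.002],0],
    [[0,0,0.001],0],
    [[0,0,0.001],0],
  ],
)

```text
time: 13.62
tool_pos: [0.6067, -0.2911, 0.007]
tool_rot: [-3.133, 0.013, 0.012]
contact_force: [-4.5, 1.7, 7.5]
opening: 0.0436
```

Call:
carry_out(
  targets=[
    [[0,0,0],0],
    [[0,0,0],0],
  ],
  fingers=1,
  grip_force=3,
)

```text
time: 13.88
tool_pos: [0.6067, -0.2911, 0.0069]
tool_rot: [-3.133, 0.013, 0.012]
contact_force: [-1.4, 1.6, 2.9]
opening: 0.0443
```

Call:
carry_out(
  targets=[
    [[0,0,0],0],
    [[0,0,0],0],
    [[0,0,0],0],
    [[0,0,0],0],
  ],
  fingers=0.2,
)

```text
time: 14.38
tool_pos: [0.6072, -0.2913, 0.006]
tool_rot: [-3.134, 0.012, 0.012]
contact_force: [0.3, 0.3, -1.0]
opening: 0.0731
```

Call:
carry_out(
  targets=[
    [[0,0,-0.004],0],
    [[0,0,-0.01],0],
    [[0,0,-0.02],0],
    [[0,0,-0.025],0],
    [[0,0,-0.025],0],
    [[0,0,-0.025],0],
    [[0,0,-0.02],0],
    [[0,0,-0.008],0],
    [[0,0,0],0],
  ],
)

```text
time: 15.5
tool_pos: [0.6094, -0.2928, 0.1527]
tool_rot: [-3.136, 0.008, 0.012]
contact_force: [-0.2, 1.7, 0.1]
opening: 0.0732
```

```bash
python3 - <<'E'
from h import *
for n in("side","top"):
    im=eyes.read_camera(n); cv2.imwrite(f"pics/{n}3.png",im[:,:,::-1])
plan(.428,.041,.14,1.50,20)
E
```

```text
t 15.60 pos [ 0.609  -0.2926  0.1515] yaw 0.0121 tilt -0.0067 0.0096 F [ 0.8 -0.  -0.6] open 0.0734
maxshift 0.025 maxtwist 0.1 
[[[-0.001, -0.002, 0.0], -0.01], [[-0.004, -0.007, 0.0], -0.03], [[-0.005, -0.011, 0.001], -0.049], [[-0.007, -0.017, 0.0], -0.07], [[-0.007, -0.021, 0.001], -0.089], [[-0.006, -0.025, 0.001], -0.099], [[-0.004, -0.025, 0.0], -0.099], [[-0.001, -0.025, 0.001], -0.1], [[0.002, -0.025, 0.001], -0.099], [[0.004, -0.025, 0.001], -0.099]]
[[[0.007, -0.025, 0.001], -0.099], [[0.008, -0.024, 0.0], -0.099], [[0.011, -0.022, 0.001], -0.1], [[0.014, -0.022, 0.001], -0.099], [[0.015, -0.02, 0.001], -0.099], [[0.016, -0.016, 0.0], -0.089], [[0.013, -0.012, 0.001], -0.07], [[0.01, -0.008, 0.0], -0.049], [[0.006, -0.004, 0.0], -0.03], [[0.003, -0.002, 0.001], -0.01]]
```

View pics/side3.png

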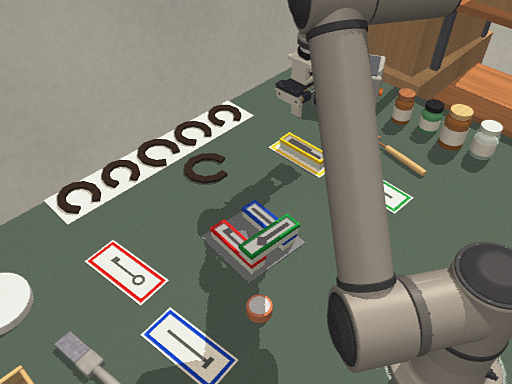

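View pics/top3.png

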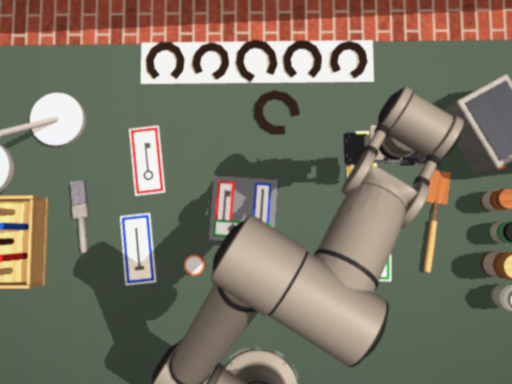

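Yellow lies flat on its card (side view around (300,150)). The pile is undisturbed. Next is green.

Call:
carry_out(
  targets=[
    [[-0.001,-0.002,0.0],-0.01],
    [[-0.004,-0.007,0.0],-0.03],
    [[-0.005,-0.011,0.001],-0.049],
    [[-0.007,-0.017,0.0],-0.07],
    [[-0.007,-0.021,0.001],-0.089],
    [[-0.006,-0.025,0.001],-0.099],
    [[-0.004,-0.025,0.0],-0.099],
    [[-0.001,-0.025,0.001],-0.1],
    [[0.002,-0.025,0.001],-0.099],
    [[0.004,-0.025,0.001],-0.099],
  ],
  fingers=0,
)

```text
time: 16.85
tool_pos: [0.5085, -0.1187, 0.1426]
tool_rot: [-3.12, 0.004, 0.791]
contact_force: [0.5, 0.1, -0.7]
opening: 0.0917
```

Call:
carry_out(
  targets=[
    [[0.007,-0.025,0.001],-0.099],
    [[0.008,-0.024,0.0],-0.099],
    [[0.011,-0.022,0.001],-0.1],
    [[0.014,-0.022,0.001],-0.099],
    [[0.015,-0.02,0.001],-0.099],
    [[0.014,-0.014,0.0],-0.08],
    [[0.01,-0.009,0.001],-0.05],
    [[0.006,-0.005,0.0],-0.025],
    [[0.0,0.0,0.0],0.0],
    [[0,0,0],0],
  ],
)

```text
time: 18.1
tool_pos: [0.413, 0.0332, 0.1396]
tool_rot: [-3.118, -0.011, 1.476]
contact_force: [-0.4, -0.1, -0.2]
opening: 0.0918
```

```bash
python3 - <<'E'
from h import *
im=eyes.read_camera("side")
print(blobs(im,"side","green",.068))
plan(.428,.041,.075,1.50,9)
E
```

```text
[([340, 165, 32, 32, 127], [387.6, -258.7, 99.5, 68.3], -0.0353), ([239, 214, 55, 45, 401], [428.3, 42.4, 153.2, 48.9], 1.5064)]
t 18.15 pos [0.413  0.0332 0.1396] yaw 1.4755 tilt -0.0235 -0.0114 F [ 0.1 -0.   0.4] open 0.0919
maxshift 0.01 maxtwist 0.004 
[[[0.0, 0.0, 0.002], -0.001], [[0.001, 0.002, 0.007], -0.002], [[0.002, 0.002, 0.009], -0.004], [[0.001, 0.002, 0.01], -0.003], [[0.001, 0.002, 0.009], -0.004], [[0.002, 0.002, 0.01], -0.004], [[0.001, 0.002, 0.009], -0.003], [[0.001, 0.002, 0.007], -0.003], [[0.0, 0.0, 0.002], -0.001]]
```

```bash
python3 - <<'E'
from h import *
s=monitor.observe(); q=s["qpos"]; print(q, q[1]+q[2]+q[4]-np.pi,q[3], q[1]+q[2]-q[3]+q[4]-np.pi)
E
```

```text
[-0.11376086  0.25750051  1.92055468  0.01307703  0.9873136  -0.02590498] 0.023776133158337487 0.013077032155890565 0.010699101002447087
```

Call:
carry_out(
  targets=[
    [[0.001,0.003,0.002],-0.003],
    [[0.001,0.003,0.007],-0.003],
    [[0.002,0.003,0.009],-0.004],
    [[0.001,0.003,0.01],-0.004],
    [[0.001,0.002,0.01],-0.004],
    [[0.001,0.001,0.009],-0.004],
    [[0.001,0.0,0.006],-0.002],
    [[0.0,0.0,0.004],0],
    [[0.0,0.0,0.0],0.0],
  ],
)

```text
time: 19.27
tool_pos: [0.4285, 0.0405, 0.0773]
tool_rot: [-3.117, -0.012, 1.499]
contact_force: [0.3, -0.3, 0.7]
opening: 0.0918
```

```bash
cat >> h.py <<'E'
def lev():
    s=monitor.observe(); q=s["qpos"]; print("sum %.4f q4 %.4f"%(q[1]+q[2]+q[4]-np.pi,q[3]))
E
python3 - <<'E'
from h import *
plan(.428,.0415,.040,1.503,9)
lev()
E
```

```text
t 19.27 pos [0.4285 0.0405 0.0773] yaw 1.4994 tilt -0.0250 -0.0119 F [ 0.3 -0.3  0.7] open 0.0918
maxshift 0.006 maxtwist 0.001 
[[[0.0, -0.0, 0.001], -0.0], [[0.0, -0.0, 0.004], -0.0], [[0.0, -0.0, 0.005], -0.001], [[0.0, -0.0, 0.006], -0.001], [[0.001, -0.0, 0.005], -0.0], [[-0.0, -0.0, 0.006], -0.001], [[-0.0, -0.0, 0.005], -0.0], [[-0.0, -0.001, 0.004], -0.0], [[0.0, 0.0, 0.001], -0.001]]
sum 0.0253 q4 0.0154
```

Call:
carry_out(
  targets=[
    [[0.0,0.0,0.003],-0.001],
    [[0.0,0.0,0.005],-0.001],
    [[0.0,0.0,0.006],-0.001],
    [[0.0,-0.001,0.007],-0.001],
    [[0.001,0.0,0.007],0.0],
    [[0.0,0.0,0.005],0.0],
    [[0.0,0.0,0.003],0.0],
    [[0,0,0.001],0],
    [[0,0,0],0],
  ],
)

```text
time: 20.4
tool_pos: [0.4268, 0.042, 0.0381]
tool_rot: [-3.118, -0.012, 1.504]
contact_force: [0.4, 0.4, 0.4]
opening: 0.0917
```

Call:
carry_out(
  targets=[
    [[0,0,0],0],
    [[0,0,0],0],
    [[0,0,0],0],
    [[0,0,0],0],
    [[0,0,0],0],
    [[0,0,0],0],
  ],
  fingers=1,
  grip_force=20,
)

```text
time: 21.15
tool_pos: [0.4274, 0.042, 0.0387]
tool_rot: [-3.119, -0.012, 1.504]
contact_force: [-0.5, 0.5, -0.2]
opening: 0.0443
```

```bash
python3 - <<'E'
from h import *
plan(.428,.0415,.040,1.503,9)
lev()
E
```

```text
t 21.15 pos [0.4274 0.042  0.0387] yaw 1.5037 tilt -0.0224 -0.0119 F [-0.5  0.5 -0.2] open 0.0443
maxshift 0.001 maxtwist 0.001 
[[[-0.0, 0.0, -0.0], 0.0], [[-0.0, 0.0, -0.0], 0.0], [[-0.0, 0.0, -0.0], 0.0], [[-0.0, 0.0, -0.001], 0.0], [[-0.0, 0.0, 0.0], 0.0], [[-0.0, 0.0, 0.0], 0.0], [[-0.0, 0.001, -0.0], 0.001], [[-0.0, -0.0, -0.0], -0.0], [[-0.0, -0.0, -0.0], -0.0]]
sum 0.0227 q4 0.0173
```

Call:
carry_out(
  targets=[
    [[0,0,0.001],0],
    [[0,0,0.002],0],
    [[0,0,0.002],0],
    [[0,0,0.002],0],
  ],
)

```text
time: 21.65
tool_pos: [0.4275, 0.042, 0.0383]
tool_rot: [-3.123, -0.011, 1.505]
contact_force: [-7.0, -0.4, 29.9]
opening: 0.0441
```

Call:
carry_out(
  targets=[
    [[0,0,0.002],0],
    [[0,0,0.002],0],
    [[0,0,0.002],0],
    [[0,0,0.002],0],
    [[0,0,0.002],0],
    [[0,0,0.002],0],
  ],
)

```text
time: 22.4
tool_pos: [0.4275, 0.0419, 0.0382]
tool_rot: [-3.13, -0.01, 1.506]
contact_force: [-7.5, -1.3, 28.8]
opening: 0.044
```

```bash
python3 - <<'E'
from h import *
plan(.428,.0415,.040,1.503,9)
lev()
E
```

```text
t 22.40 pos [0.4275 0.0419 0.0382] yaw 1.5064 tilt -0.0115 -0.0103 F [-7.5 -1.3 28.8] open 0.0440
maxshift 0.001 maxtwist 0.001 
[[[-0.0, 0.0, -0.0], 0.0], [[-0.0, 0.0, -0.0], 0.0], [[-0.0, 0.0, -0.001], 0.001], [[-0.0, 0.0, 0.0], 0.0], [[-0.0, 0.0, -0.0], 0.001], [[-0.0, 0.0, -0.0], 0.0], [[-0.0, 0.0, -0.001], 0.001], [[-0.0, 0.0, 0.0], 0.0], [[-0.0, 0.001, 0.0], 0.0]]
sum 0.0118 q4 0.0155
```

Call:
carry_out(
  targets=[
    [[0,0,0],0],
    [[0,0,-0.004],0],
    [[0,0,-0.008],0],
    [[0,0,-0.012],0],
    [[0,0,-0.014],0],
    [[0,0,-0.016],0],
    [[0,0,-0.016],0],
    [[0,0,-0.014],0],
    [[0,0,-0.006],0],
    [[0,0,0],0],
  ],
)

```text
time: 23.65
tool_pos: [0.4283, 0.0409, 0.1347]
tool_rot: [-3.131, -0.01, 1.506]
contact_force: [-0.7, -0.1, -1.5]
opening: 0.044
```

```bash
python3 - <<'E'
from h import *
plan(.383,-.323,.13,-.03,30)
lev()
E
```

```text
t 23.65 pos [0.4283 0.0409 0.1347] yaw 1.5064 tilt -0.0107 -0.0103 F [-0.7 -0.1 -1.5] open 0.0440
maxshift 0.016 maxtwist 0.069 
[[[-0.001, -0.0, 0.0], 0.005], [[-0.003, -0.0, 0.0], 0.013], [[-0.006, -0.0, 0.0], 0.023], [[-0.007, -0.001, 0.0], 0.032], [[-0.01, 0.001, 0.0], 0.041], [[-0.012, 0.0, 0.0], 0.05], [[-0.014, 0.002, 0.001], 0.059], [[-0.016, 0.002, -0.0], 0.067], [[-0.016, 0.004, 0.0], 0.069], [[-0.015, 0.005, 0.0], 0.068]]
[[[-0.016, 0.006, 0.001], 0.068], [[-0.014, 0.007, -0.0], 0.068], [[-0.015, 0.007, -0.0], 0.069], [[-0.013, 0.009, 0.0], 0.068], [[-0.013, 0.01, 0.0], 0.068], [[-0.013, 0.011, 0.001], 0.069], [[-0.011, 0.011, -0.0], 0.068], [[-0.011, 0.012, -0.0], 0.068], [[-0.01, 0.013, 0.0], 0.068], [[-0.009, 0.014, 0.0], 0.069]]
[[[-0.008, 0.014, 0.001], 0.068], [[-0.007, 0.015, -0.0], 0.068], [[-0.007, 0.015, 0.0], 0.067], [[-0.004, 0.013, 0.0], 0.06], [[-0.003, 0.011, 0.0], 0.05], [[-0.002, 0.01, 0.0], 0.041], [[-0.001, 0.008, 0.001], 0.031], [[-0.001, 0.005, -0.0], 0.023], [[-0.0, 0.003, -0.0], 0.014], [[-0.0, 0.001, -0.0], 0.004]]
sum 0.0110 q4 0.0121
```

Call:
carry_out(
  targets=[
    [[-0.002,0.0,0.0],0.006],
    [[-0.005,0.0,0.0],0.015],
    [[-0.007,0.0,0.0],0.025],
    [[-0.009,0.0,0.0],0.04],
    [[-0.012,0.001,0.0],0.055],
    [[-0.014,0.001,0.0],0.062],
    [[-0.016,0.002,0.0],0.068],
    [[-0.016,0.003,0.0],0.069],
    [[-0.016,0.004,0.0],0.069],
    [[-0.015,0.005,0.0],0.068],
  ],
)

```text
time: 24.9
tool_pos: [0.4099, -0.0796, 0.1322]
tool_rot: [-3.125, -0.002, 0.996]
contact_force: [0.4, -0.0, -0.7]
opening: 0.0442
```

Call:
carry_out(
  targets=[
    [[-0.016,0.006,0.0],0.068],
    [[-0.014,0.007,0.0],0.068],
    [[-0.015,0.007,0.0],0.069],
    [[-0.013,0.009,0.0],0.068],
    [[-0.013,0.01,0.0],0.068],
    [[-0.013,0.011,0.0],0.069],
    [[-0.011,0.011,0.0],0.068],
    [[-0.011,0.012,0.0],0.068],
    [[-0.01,0.013,0.0],0.068],
    [[-0.009,0.014,0.0],0.069],
  ],
)

```text
time: 26.15
tool_pos: [0.3677, -0.2512, 0.1312]
tool_rot: [-3.129, 0.01, 0.26]
contact_force: [0.7, -0.0, -1.4]
opening: 0.0438
```

Call:
carry_out(
  targets=[
    [[-0.008,0.014,0.0],0.068],
    [[-0.007,0.015,0.0],0.068],
    [[-0.007,0.014,0.0],0.06],
    [[-0.004,0.012,0.0],0.05],
    [[-0.003,0.01,0.0],0.04],
    [[-0.001,0.007,0.0],0.025],
    [[0.0,0.003,0.0],0.01],
    [[0.0,0.0,0.0],0.0],
  ],
)

```text
time: 27.15
tool_pos: [0.3437, -0.3356, 0.1304]
tool_rot: [-3.132, 0.014, -0.086]
contact_force: [-0.1, -0.0, -2.2]
opening: 0.044
```

```bash
python3 - <<'E'
from h import *
lev()
for n in ("top","side"):
    im=eyes.read_camera(n); print([b for b in blobs(im,n,"green",.002) if 300<b[1][0]<480])
    cv2.imwrite(f"pics/{n}4.png",im[:,:,::-1])
plan(.383,-.323,.05,-.03,10)
E
```

```text
sum 0.0162 q4 -0.0047
[([362, 213, 46, 65, 265], [382.5, -349.2, 175.5, 122.3], -0.032), ([499, 223, 10, 19, 64], [417.4, -672.8, 49.0, 23.1], 0.0047)]
[([414, 146, 22, 21, 142], [364.7, -525.2, 67.9, 66.1], -1.5697), ([340, 167, 13, 16, 49], [469.9, -314.1, 65.1, 29.1], -1.0354)]
t 27.25 pos [ 0.3437 -0.3354  0.1304] yaw -0.0859 tilt -0.0095 0.0138 F [-0.3 -0.3 -1. ] open 0.0437
maxshift 0.011 maxtwist 0.008 
[[[0.001, -0.0, 0.002], -0.001], [[0.003, -0.002, 0.007], -0.005], [[0.005, -0.002, 0.01], -0.007], [[0.005, -0.002, 0.01], -0.008], [[0.005, -0.002, 0.011], -0.007], [[0.005, -0.002, 0.011], -0.007], [[0.005, -0.002, 0.011], -0.008], [[0.005, -0.001, 0.01], -0.007], [[0.003, -0.001, 0.006], -0.004], [[0.001, -0.001, 0.002], -0.002]]
```

View pics/side4.png

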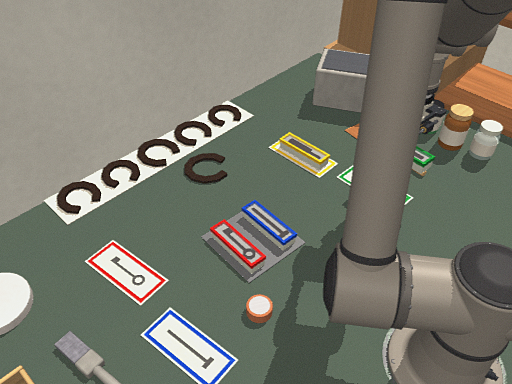

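Call:
carry_out(
  targets=[
    [[0.003,-0.001,0.002],-0.003],
    [[0.005,-0.002,0.005],-0.006],
    [[0.006,-0.002,0.008],-0.008],
    [[0.006,-0.002,0.01],-0.008],
    [[0.006,-0.002,0.011],-0.009],
    [[0.005,-0.002,0.011],-0.008],
    [[0.004,-0.002,0.011],-0.007],
    [[0.003,-0.001,0.009],-0.004],
    [[0.001,0,0.006],0],
    [[0.0,0.0,0.0],0],
  ],
)

```text
time: 28.5
tool_pos: [0.3854, -0.3207, 0.0507]
tool_rot: [-3.13, 0.015, -0.027]
contact_force: [0.9, -0.9, -2.7]
opening: 0.0438
```

```bash
python3 - <<'E'
from h import *
lev()
plan(.384,-.323,.014,-.03,8)
E
```

```text
sum 0.0189 q4 -0.0034
t 28.50 pos [ 0.3854 -0.3207  0.0507] yaw -0.0271 tilt -0.0120 0.0148 F [ 0.9 -0.9 -2.7] open 0.0438
maxshift 0.007 maxtwist 0.001 
[[[-0.0, 0.0, 0.002], 0.0], [[-0.0, 0.0, 0.004], 0.0], [[-0.0, 0.001, 0.006], 0.001], [[-0.001, 0.0, 0.006], 0.0], [[0.0, 0.001, 0.006], 0.001], [[-0.0, -0.0, 0.007], 0.0], [[-0.0, 0.0, 0.004], 0.001], [[-0.0, 0.0, 0.002], -0.0]]
```

Call:
carry_out(
  targets=[
    [[0.0,0.0,0.002],0.001],
    [[-0.001,0.001,0.004],0.001],
    [[0.0,0.001,0.006],0.001],
    [[-0.001,0.0,0.006],0.0],
    [[0.0,0.0,0.006],0.0],
    [[0.0,0.0,0.006],0.0],
    [[0.0,0.0,0.004],0.0],
    [[0.0,0.0,0.002],0.0],
    [[0,0,0],0],
  ],
)

```text
time: 29.62
tool_pos: [0.3827, -0.323, 0.0128]
tool_rot: [-3.131, 0.014, -0.031]
contact_force: [-0.3, -0.2, -1.2]
opening: 0.044
```

Call:
carry_out(
  targets=[
    [[0.0,0.0,0.001],0.0],
    [[0,0,0.002],0.0],
    [[0.0,0.0,0.001],0],
    [[0.0,0.0,0.001],0.0],
    [[0,0,0],0],
  ],
)

```text
time: 30.25
tool_pos: [0.3829, -0.3232, 0.0079]
tool_rot: [-3.131, 0.013, -0.031]
contact_force: [0.4, 0.3, -1.7]
opening: 0.0442
```

Call:
carry_out(
  targets=[
    [[0.0,0.0,0.001],0.0],
    [[0,0,0.001],0.0],
  ],
)

```text
time: 30.5
tool_pos: [0.3829, -0.3232, 0.0059]
tool_rot: [-3.132, 0.013, -0.031]
contact_force: [0.2, -0.7, -0.6]
opening: 0.0441
```

Call:
carry_out(
  targets=[
    [[0.0,0.0,0.001],0.0],
    [[0,0,0.0],0.0],
  ],
)

```text
time: 30.75
tool_pos: [0.3828, -0.3232, 0.005]
tool_rot: [-3.132, 0.013, -0.031]
contact_force: [-1.0, 0.8, 0.3]
opening: 0.044
```

Call:
carry_out(
  targets=[
    [[0.0,0.0,0.001],0.0],
    [[0,0,0.001],0.0],
    [[0,0,0.001],0.0],
  ],
)

```text
time: 31.12
tool_pos: [0.3827, -0.3232, 0.0043]
tool_rot: [-3.133, 0.013, -0.031]
contact_force: [-3.8, 4.0, 11.1]
opening: 0.0438
```

Pressing lightly a little longer levels the tool. Then I release.

Call:
carry_out(
  targets=[
    [[0,0,0.001],0],
    [[0,0,0.001],0],
    [[0,0,0.001],0],
    [[0,0,0.001],0],
    [[0,0,0.001],0],
    [[0,0,0],0],
  ],
)

```text
time: 31.88
tool_pos: [0.3829, -0.3233, 0.0045]
tool_rot: [-3.135, 0.01, -0.031]
contact_force: [0.4, 0.5, -2.0]
opening: 0.0437
```

Call:
carry_out(
  targets=[
    [[0,0,0],0],
    [[0,0,0],0],
  ],
  fingers=1,
  grip_force=3,
)

```text
time: 32.12
tool_pos: [0.3829, -0.3233, 0.0044]
tool_rot: [-3.135, 0.01, -0.031]
contact_force: [-0.4, 0.9, 2.2]
opening: 0.044
```

Call:
carry_out(
  targets=[
    [[0,0,0],0],
    [[0,0,0],0],
    [[0,0,0],0],
    [[0,0,0],0],
  ],
  fingers=0.2,
)

```text
time: 32.62
tool_pos: [0.3831, -0.3235, 0.0041]
tool_rot: [-3.135, 0.01, -0.031]
contact_force: [0.4, 0.0, 0.4]
opening: 0.073
```

Call:
carry_out(
  targets=[
    [[0,0,-0.004],0],
    [[0,0,-0.01],0],
    [[0,0,-0.018],0],
    [[0,0,-0.02],0],
    [[0,0,-0.02],0],
    [[0,0,-0.02],0],
    [[0,0,-0.015],0],
    [[0,0,-0.008],0],
    [[0,0,0],0],
  ],
)

```text
time: 33.75
tool_pos: [0.3846, -0.3246, 0.1276]
tool_rot: [-3.138, 0.008, -0.031]
contact_force: [-0.3, 0.1, 0.4]
opening: 0.0732
```

```bash
python3 - <<'E'
from h import *
lev()
for n in ("top","side"):
    im=eyes.read_camera(n)
    for c in("red","blue"): print(n,c,[b for b in blobs(im,n,c,.036) if 380<b[1][0]<560 and abs(b[1][1])<200])
    cv2.imwrite(f"pics/{n}5.png",im[:,:,::-1])
E
```

```text
sum 0.0077 q4 -0.0037
top red [([213, 180, 22, 57, 389], [483.5, 89.0, 152.0, 46.7], -0.0729)]
top blue [([251, 183, 20, 56, 297], [478.2, -11.1, 150.1, 45.4], -0.0728)]
side red [([210, 219, 56, 50, 532], [484.8, 90.8, 157.0, 49.1], -0.0737)]
side blue [([242, 200, 55, 45, 475], [480.0, -9.6, 155.7, 49.8], -0.0742)]
```

View pics/top5.png

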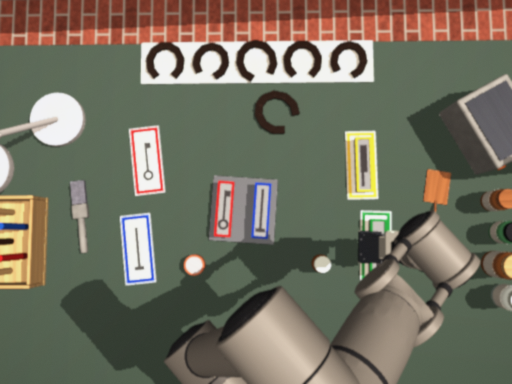

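View pics/side5.png

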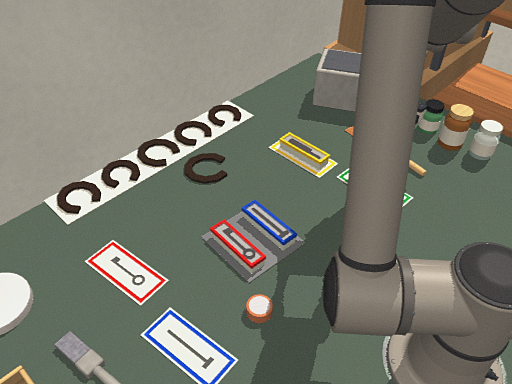

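Yellow is centred on its card (top view (361,165)), and green is on its card under the gripper. The red box is at (224,208) and the blue at (262,210), both free and undisturbed. Next is red.

```bash
python3 - <<'E'
from h import *
plan(.484,.090,.10,-.0733,20)
E
```

```text
t 33.85 pos [ 0.3843 -0.3242  0.1267] yaw -0.0312 tilt -0.0048 0.0087 F [ 0.8  0.1 -0.5] open 0.0738
maxshift 0.028 maxtwist 0.003 
[[[0.001, -0.003, 0.0], 0.0], [[0.001, -0.008, 0.001], 0.001], [[0.003, -0.014, 0.001], 0.002], [[0.004, -0.02, 0.001], 0.001], [[0.005, -0.025, 0.001], 0.003], [[0.006, -0.027, 0.002], 0.003], [[0.005, -0.028, 0.002], 0.003], [[0.006, -0.028, 0.002], 0.002], [[0.005, -0.028, 0.002], 0.003], [[0.005, -0.028, 0.001], 0.003]]
[[[0.006, -0.028, 0.002], 0.003], [[0.005, -0.028, 0.002], 0.003], [[0.005, -0.028, 0.002], 0.003], [[0.005, -0.028, 0.001], 0.002], [[0.005, -0.028, 0.002], 0.003], [[0.004, -0.025, 0.002], 0.003], [[0.003, -0.02, 0.001], 0.002], [[0.003, -0.014, 0.001], 0.001], [[0.001, -0.008, 0.001], 0.001], [[0.0, -0.003, -0.0], 0.0]]
```

Call:
carry_out(
  targets=[
    [[0.001,-0.003,0.0],0.0],
    [[0.001,-0.008,0.001],0.001],
    [[0.003,-0.014,0.001],0.002],
    [[0.004,-0.02,0.001],0.001],
    [[0.005,-0.025,0.001],0.003],
    [[0.006,-0.027,0.002],0.003],
    [[0.005,-0.028,0.002],0.003],
    [[0.006,-0.028,0.002],0.002],
    [[0.005,-0.028,0.002],0.003],
    [[0.005,-0.028,0.001],0.003],
  ],
  fingers=0,
)

```text
time: 35.1
tool_pos: [0.4335, -0.1037, 0.1116]
tool_rot: [-3.132, 0.013, -0.054]
contact_force: [-0.1, -0.9, 0.1]
opening: 0.0921
```

Call:
carry_out(
  targets=[
    [[0.006,-0.028,0.002],0.003],
    [[0.005,-0.028,0.002],0.003],
    [[0.005,-0.028,0.002],0.003],
    [[0.005,-0.028,0.001],0.002],
    [[0.005,-0.026,0.002],0.003],
    [[0.004,-0.02,0.002],0.003],
    [[0.003,-0.013,0.001],0.002],
    [[0.001,-0.006,0.001],0.001],
    [[0.0,0.0,0.0],0.0],
    [[0.0,0.0,0.0],0.0],
  ],
)

```text
time: 36.35
tool_pos: [0.4748, 0.0848, 0.0982]
tool_rot: [-3.132, 0.017, -0.069]
contact_force: [-0.2, 1.2, 1.0]
opening: 0.0916
```

```bash
python3 - <<'E'
from h import *
lev()
plan(.484,.090,.06,-.0733,8)
E
```

```text
sum 0.0167 q4 0.0139
t 36.35 pos [0.4748 0.0848 0.0982] yaw -0.0686 tilt -0.0098 0.0175 F [-0.2  1.2  1. ] open 0.0916
maxshift 0.007 maxtwist 0.001 
[[[0.0, -0.0, 0.002], 0.0], [[0.001, -0.001, 0.004], 0.001], [[0.002, -0.001, 0.007], 0.001], [[0.001, -0.001, 0.006], 0.0], [[0.002, -0.001, 0.006], 0.001], [[0.001, -0.001, 0.007], 0.001], [[0.001, -0.001, 0.005], 0.001], [[0.001, 0.0, 0.001], -0.0]]
```

Call:
carry_out(
  targets=[
    [[0.001,-0.001,0.003],0.001],
    [[0.002,-0.001,0.006],0.001],
    [[0.002,-0.001,0.008],0.001],
    [[0.002,-0.001,0.009],0.001],
    [[0.002,-0.001,0.008],0.001],
    [[0.001,-0.001,0.006],0.0],
    [[0.0,0.0,0.003],0.0],
    [[0.0,0.0,0.0],0.0],
  ],
)

```text
time: 37.35
tool_pos: [0.4848, 0.0897, 0.0514]
tool_rot: [-3.132, 0.019, -0.076]
contact_force: [-0.5, -0.3, -0.1]
opening: 0.0919
```

```bash
python3 - <<'E'
from h import *
plan(.484,.090,.010,-.0733,8)
E
```

```text
t 37.35 pos [0.4848 0.0897 0.0514] yaw -0.0761 tilt -0.0095 0.0189 F [-0.5 -0.3 -0.1] open 0.0919
maxshift 0.007 maxtwist 0.001 
[[[-0.0, -0.0, 0.002], -0.0], [[-0.0, -0.0, 0.005], -0.0], [[-0.0, -0.0, 0.007], -0.001], [[-0.0, -0.0, 0.007], -0.0], [[-0.001, -0.0, 0.007], -0.001], [[0.0, -0.0, 0.006], -0.0], [[0.0, -0.0, 0.006], -0.001], [[0.0, -0.0, 0.001], 0.0]]
```

Call:
carry_out(
  targets=[
    [[0.0,0.0,0.002],0.0],
    [[0.0,0.0,0.005],-0.001],
    [[0.0,0.0,0.007],-0.001],
    [[0.0,0.0,0.007],0.0],
    [[-0.001,0.0,0.007],0.0],
    [[0.0,0.0,0.006],0.0],
    [[0.0,0.0,0.005],0.0],
    [[0.0,0.0,0.001],0.0],
    [[0,0,0],0],
  ],
)

```text
time: 38.48
tool_pos: [0.4831, 0.0901, 0.0088]
tool_rot: [-3.132, 0.018, -0.074]
contact_force: [1.2, -0.1, -0.1]
opening: 0.0918
```

Call:
carry_out(
  targets=[
    [[0,0,0],0],
    [[0,0,0],0],
    [[0,0,0],0],
    [[0,0,0],0],
    [[0,0,0],0],
    [[0,0,0],0],
  ],
  fingers=1,
  grip_force=20,
)

```text
time: 39.22
tool_pos: [0.4836, 0.0901, 0.0095]
tool_rot: [-3.132, 0.017, -0.074]
contact_force: [0.4, -0.2, 0.8]
opening: 0.0438
```

Call:
carry_out(
  targets=[
    [[0,0,0.001],0],
    [[0,0,0.001],0],
    [[0,0,0.001],0],
    [[0,0,0.001],0],
    [[0,0,0.001],0],
  ],
)

```text
time: 39.85
tool_pos: [0.4836, 0.0902, 0.0094]
tool_rot: [-3.132, 0.015, -0.073]
contact_force: [-3.8, -0.7, 11.8]
opening: 0.0441
```

```bash
python3 - <<'E'
from h import *
lev()
plan(.484,.090,.010,-.0733,2)
E
```

```text
sum 0.0141 q4 0.0163
t 39.85 pos [0.4836 0.0902 0.0094] yaw -0.0735 tilt -0.0094 0.0150 F [-3.8 -0.7 11.8] open 0.0441
maxshift 0.001 maxtwist 0.0 
[[[0.0, 0.0, -0.0], -0.0], [[0.0, 0.0, -0.001], -0.0]]
```

Call:
carry_out(
  targets=[
    [[0,0,0.001],0],
    [[0,0,0.001],0],
    [[0,0,0.001],0],
    [[0,0,0.001],0],
    [[0,0,0.001],0],
    [[0,0,0.001],0],
    [[0,0,0.001],0],
    [[0,0,0],0],
  ],
)

```text
time: 40.85
tool_pos: [0.4836, 0.0902, 0.0097]
tool_rot: [-3.132, 0.012, -0.074]
contact_force: [-0.0, 0.4, 0.4]
opening: 0.0438
```

Call:
carry_out(
  targets=[
    [[0,0,-0.003],0],
    [[0,0,-0.006],0],
    [[0,0,-0.01],0],
    [[0,0,-0.013],0],
    [[0,0,-0.015],0],
    [[0,0,-0.015],0],
    [[0,0,-0.012],0],
    [[0,0,-0.007],0],
    [[0,0,0],0],
  ],
)

```text
time: 41.98
tool_pos: [0.4849, 0.0893, 0.0969]
tool_rot: [-3.132, 0.01, -0.074]
contact_force: [-0.6, 0.3, -2.5]
opening: 0.0442
```

```bash
python3 - <<'E'
from h import *
lev()
plan(.624,.3085,.09,.11,19)
E
```

```text
sum 0.0092 q4 0.0130
t 41.98 pos [0.4849 0.0893 0.0969] yaw -0.0740 tilt -0.0096 0.0101 F [-0.6  0.3 -2.5] open 0.0442
maxshift 0.016 maxtwist 0.013 
[[[0.001, -0.002, 0.0], -0.001], [[0.003, -0.005, 0.0], -0.004], [[0.004, -0.008, 0.0], -0.007], [[0.007, -0.012, 0.001], -0.01], [[0.008, -0.015, 0.0], -0.012], [[0.009, -0.016, 0.001], -0.013], [[0.01, -0.015, 0.0], -0.013], [[0.009, -0.016, 0.001], -0.013], [[0.01, -0.015, 0.0], -0.013], [[0.01, -0.015, 0.001], -0.012]]
[[[0.01, -0.016, 0.0], -0.013], [[0.01, -0.015, 0.001], -0.013], [[0.011, -0.014, 0.0], -0.013], [[0.011, -0.015, 0.001], -0.013], [[0.01, -0.014, 0.0], -0.012], [[0.008, -0.011, 0.0], -0.01], [[0.006, -0.007, 0.001], -0.007], [[0.003, -0.005, -0.0], -0.004], [[0.002, -0.001, -0.0], -0.001]]
```

Call:
carry_out(
  targets=[
    [[0.001,-0.002,0.0],-0.001],
    [[0.003,-0.005,0.0],-0.004],
    [[0.004,-0.008,0.0],-0.007],
    [[0.007,-0.012,0.001],-0.01],
    [[0.008,-0.015,0.0],-0.012],
    [[0.009,-0.016,0.001],-0.013],
    [[0.01,-0.015,0.0],-0.013],
    [[0.009,-0.016,0.001],-0.013],
    [[0.01,-0.015,0.0],-0.013],
    [[0.01,-0.015,0.001],-0.012],
  ],
)

```text
time: 43.22
tool_pos: [0.5631, 0.2165, 0.0907]
tool_rot: [-3.13, 0.012, 0.032]
contact_force: [-0.2, -0.0, -1.4]
opening: 0.0437
```

Call:
carry_out(
  targets=[
    [[0.01,-0.016,0.0],-0.013],
    [[0.01,-0.015,0.001],-0.013],
    [[0.011,-0.014,0.0],-0.013],
    [[0.011,-0.015,0.001],-0.013],
    [[0.01,-0.014,0.0],-0.012],
    [[0.007,-0.01,0.0],-0.01],
    [[0.004,-0.005,0.001],-0.007],
    [[0.001,-0.001,0.0],0],
    [[0.0,0.0,0.0],0],
  ],
)

```text
time: 44.35
tool_pos: [0.6222, 0.3241, 0.0838]
tool_rot: [-3.129, 0.014, 0.125]
contact_force: [-0.5, 0.1, -1.5]
opening: 0.0439
```

```bash
python3 - <<'E'
from h import *
lev()
plan(.624,.3085,.04,.11,9)
E
```

```text
sum 0.0105 q4 0.0163
t 44.35 pos [0.6222 0.3241 0.0838] yaw 0.1253 tilt -0.0124 0.0138 F [-0.5  0.1 -1.5] open 0.0439
maxshift 0.007 maxtwist 0.003 
[[[-0.0, 0.001, 0.001], 0.001], [[-0.0, 0.001, 0.005], 0.001], [[-0.0, 0.002, 0.006], 0.002], [[-0.0, 0.003, 0.007], 0.003], [[-0.0, 0.002, 0.006], 0.002], [[-0.0, 0.002, 0.007], 0.002], [[-0.0, 0.003, 0.006], 0.002], [[-0.0, 0.001, 0.004], 0.002], [[-0.0, 0.001, 0.002], 0.0]]
```

Call:
carry_out(
  targets=[
    [[0.0,0.001,0.002],0.001],
    [[0.0,0.002,0.004],0.002],
    [[0.0,0.003,0.006],0.003],
    [[0.0,0.003,0.007],0.003],
    [[0.0,0.003,0.007],0.003],
    [[0.0,0.002,0.007],0.002],
    [[0.0,0.001,0.006],0.001],
    [[0.0,0.0,0.004],0.0],
    [[0.0,0.0,0.001],0.0],
    [[0,0,0],0],
  ],
)

```text
time: 45.6
tool_pos: [0.623, 0.3072, 0.0362]
tool_rot: [-3.13, 0.015, 0.108]
contact_force: [0.1, 0.2, -2.0]
opening: 0.0439
```

```bash
python3 - <<'E'
from h import *
lev()
plan(.6235,.3085,.013,.11,6)
E
```

```text
sum 0.0121 q4 0.0165
t 45.60 pos [0.623  0.3072 0.0362] yaw 0.1076 tilt -0.0117 0.0151 F [ 0.1  0.2 -2. ] open 0.0439
maxshift 0.006 maxtwist 0.001 
[[[0.0, -0.0, 0.002], -0.0], [[0.0, -0.0, 0.004], -0.001], [[0.0, -0.001, 0.006], -0.0], [[0.0, 0.0, 0.005], -0.001], [[0.001, -0.0, 0.004], -0.0], [[-0.0, -0.0, 0.002], -0.0]]
```

Call:
carry_out(
  targets=[
    [[0.0,0.0,0.002],-0.001],
    [[0.0,-0.001,0.004],-0.001],
    [[0.0,0.0,0.005],0.0],
    [[0.0,0.0,0.005],0.0],
    [[0.001,0.0,0.004],0.0],
    [[0.0,0.0,0.002],0.0],
    [[0,0,0],0],
  ],
)

```text
time: 46.48
tool_pos: [0.6237, 0.3089, 0.0128]
tool_rot: [-3.13, 0.015, 0.11]
contact_force: [0.5, -0.9, -1.4]
opening: 0.0439
```

Call:
carry_out(
  targets=[
    [[0,0,0.001],0],
    [[0,0,0.002],0],
    [[0,0,0.001],0],
    [[0,0,0.0],0],
  ],
)

```text
time: 46.98
tool_pos: [0.6239, 0.309, 0.009]
tool_rot: [-3.13, 0.014, 0.11]
contact_force: [0.4, -0.3, -1.0]
opening: 0.0442
```

Call:
carry_out(
  targets=[
    [[0,0,0.001],0],
    [[0,0,0.0],0],
  ],
)

```text
time: 47.22
tool_pos: [0.6239, 0.309, 0.008]
tool_rot: [-3.129, 0.014, 0.11]
contact_force: [0.1, -0.7, -1.1]
opening: 0.0437
```

Call:
carry_out(
  targets=[
    [[0,0,0.001],0],
    [[0,0,0.001],0],
    [[0,0,0.001],0],
    [[0,0,0.001],0],
  ],
)

```text
time: 47.72
tool_pos: [0.6241, 0.3091, 0.0076]
tool_rot: [-3.13, 0.012, 0.11]
contact_force: [-2.2, -1.4, 5.9]
opening: 0.0442
```

Call:
carry_out(
  targets=[
    [[0,0,0.001],0],
    [[0,0,0.001],0],
    [[0,0,0.001],0],
    [[0,0,0.001],0],
    [[0,0,0.001],0],
    [[0,0,0.001],0],
  ],
)

```text
time: 48.48
tool_pos: [0.6241, 0.3091, 0.0075]
tool_rot: [-3.13, 0.011, 0.11]
contact_force: [-2.2, -0.5, 5.3]
opening: 0.0438
```

Seated. I'll release and go back for blue.

Call:
carry_out(
  targets=[
    [[0,0,0],0],
    [[0,0,0],0],
  ],
  fingers=1,
  grip_force=3,
)

```text
time: 48.72
tool_pos: [0.6242, 0.3092, 0.0075]
tool_rot: [-3.129, 0.01, 0.11]
contact_force: [-0.4, 0.9, 0.5]
opening: 0.044
```

Call:
carry_out(
  targets=[
    [[0,0,0],0],
    [[0,0,0],0],
    [[0,0,0],0],
    [[0,0,0],0],
  ],
  fingers=0.2,
)

```text
time: 49.22
tool_pos: [0.6245, 0.3093, 0.0074]
tool_rot: [-3.129, 0.01, 0.11]
contact_force: [-0.3, -0.8, -0.1]
opening: 0.073
```

Call:
carry_out(
  targets=[
    [[0,0,-0.004],0],
    [[0,0,-0.01],0],
    [[0,0,-0.018],0],
    [[0,0,-0.02],0],
    [[0,0,-0.02],0],
    [[0,0,-0.015],0],
    [[0,0,-0.008],0],
    [[0,0,0],0],
    [[0,0,0],0],
  ],
)

```text
time: 50.35
tool_pos: [0.6264, 0.3084, 0.1116]
tool_rot: [-3.128, 0.006, 0.11]
contact_force: [-0.1, -0.2, -0.4]
opening: 0.0732
```

```bash
python3 - <<'E'
from h import *
lev()
for n in ("top","side"):
    im=eyes.read_camera(n)
    cv2.imwrite(f"pics/{n}6.png",im[:,:,::-1])
    for c in("red","blue"): print(n,c,[b for b in blobs(im,n,c,.036) if 330<b[1][0]<660 and abs(b[1][1])<420])
plan(.479,-.0104,.09,-.0735,19)
E
```

```text
sum 0.0024 q4 0.0149
top red [([149, 157, 14, 35, 86], [574.8, 265.4, 96.5, 34.0], -0.2225), ([147, 159, 8, 26, 87], [584.7, 288.1, 68.6, 19.1], -0.0049)]
top blue [([251, 183, 20, 56, 300], [477.6, -11.1, 150.8, 45.3], -0.0719)]
side red [([88, 240, 78, 63, 915], [607.2, 319.7, 187.2, 72.9], 0.1101)]
side blue [([242, 203, 43, 42, 227], [483.4, 11.7, 156.8, 27.7], -0.2408), ([144, 310, 91, 74, 747], [363.3, 339.4, 174.2, 72.4], 0.1042)]
t 50.45 pos [0.6264 0.3084 0.1114] yaw 0.1097 tilt -0.0132 0.0058 F [-0.1 -0.6  0.7] open 0.0734
maxshift 0.023 maxtwist 0.013 
[[[-0.001, 0.002, 0.0], 0.001], [[-0.004, 0.007, 0.001], 0.004], [[-0.007, 0.011, 0.0], 0.007], [[-0.009, 0.016, 0.002], 0.01], [[-0.012, 0.02, 0.001], 0.012], [[-0.012, 0.021, 0.001], 0.013], [[-0.011, 0.022, 0.002], 0.012], [[-0.012, 0.022, 0.001], 0.013], [[-0.011, 0.022, 0.002], 0.013], [[-0.011, 0.022, 0.001], 0.013]]
[[[-0.011, 0.022, 0.002], 0.013], [[-0.01, 0.023, 0.001], 0.013], [[-0.01, 0.022, 0.002], 0.013], [[-0.01, 0.023, 0.001], 0.012], [[-0.009, 0.021, 0.002], 0.013], [[-0.006, 0.017, 0.001], 0.009], [[-0.005, 0.012, 0.001], 0.007], [[-0.003, 0.007, 0.0], 0.004], [[-0.001, 0.003, 0.0], 0.001]]
```

View pics/side6.png

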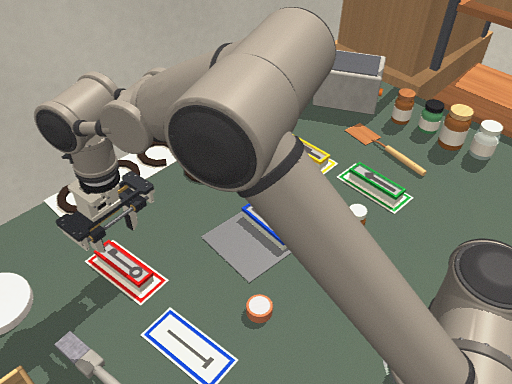

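The red box sits inside its frame at (128,268) and the green one at (375,187). Blue hasn't moved.

Call:
carry_out(
  targets=[
    [[-0.001,0.002,0.0],0.001],
    [[-0.004,0.007,0.001],0.004],
    [[-0.007,0.011,0.0],0.007],
    [[-0.009,0.016,0.002],0.01],
    [[-0.012,0.02,0.001],0.012],
    [[-0.012,0.021,0.001],0.013],
    [[-0.011,0.022,0.002],0.012],
    [[-0.012,0.022,0.001],0.013],
    [[-0.011,0.022,0.002],0.013],
    [[-0.011,0.022,0.001],0.013],
  ],
  fingers=0,
)

```text
time: 51.7
tool_pos: [0.5412, 0.1299, 0.0956]
tool_rot: [-3.131, 0.012, 0.008]
contact_force: [1.1, 0.8, 0.3]
opening: 0.0914
```

Call:
carry_out(
  targets=[
    [[-0.011,0.022,0.002],0.013],
    [[-0.01,0.023,0.001],0.013],
    [[-0.01,0.022,0.002],0.013],
    [[-0.01,0.021,0.001],0.012],
    [[-0.009,0.018,0.0],0.012],
    [[-0.005,0.012,0.0],0.007],
    [[-0.002,0.005,0.0],0.003],
    [[0.0,0.0,0.0],0.0],
    [[0.0,0.0,0.0],0.0],
  ],
)

```text
time: 52.82
tool_pos: [0.476, 0.0016, 0.0888]
tool_rot: [-3.133, 0.013, -0.072]
contact_force: [-0.1, 1.2, -0.5]
opening: 0.0918
```

```bash
python3 - <<'E'
from h import *
lev()
plan(.479,-.0104,.05,-.0735,8)
E
```

```text
sum 0.0138 q4 0.0098
t 52.83 pos [0.476  0.0016 0.0888] yaw -0.0718 tilt -0.0089 0.0130 F [-0.1  1.2 -0.5] open 0.0918
maxshift 0.007 maxtwist 0.001 
[[[0.0, 0.0, 0.002], 0.0], [[0.001, 0.002, 0.004], 0.0], [[0.0, 0.002, 0.007], 0.001], [[0.001, 0.002, 0.006], -0.0], [[0.001, 0.002, 0.007], 0.0], [[0.0, 0.002, 0.006], 0.0], [[0.001, 0.001, 0.005], 0.001], [[-0.0, 0.001, 0.002], -0.0]]
```

Call:
carry_out(
  targets=[
    [[0.0,0.002,0.002],0.0],
    [[0.001,0.002,0.004],0.0],
    [[0.001,0.003,0.006],0.001],
    [[0.001,0.002,0.007],0.0],
    [[0.001,0.002,0.006],0.0],
    [[0.0,0.001,0.006],0.0],
    [[0.0,0.0,0.003],0.0],
    [[0.0,0.0,0.0],0.0],
  ],
)

```text
time: 53.82
tool_pos: [0.479, -0.0103, 0.0515]
tool_rot: [-3.132, 0.014, -0.071]
contact_force: [0.4, 0.7, -0.3]
opening: 0.0918
```

```bash
python3 - <<'E'
from h import *
lev()
plan(.479,-.0104,.01,-.0735,8)
E
```

```text
sum 0.0151 q4 0.0104
t 53.83 pos [ 0.479  -0.0103  0.0515] yaw -0.0714 tilt -0.0092 0.0142 F [ 0.4  0.7 -0.3] open 0.0918
maxshift 0.007 maxtwist 0.001 
[[[0.0, 0.0, 0.002], 0.0], [[0.0, 0.0, 0.005], 0.0], [[0.0, 0.0, 0.007], 0.001], [[0.0, 0.0, 0.007], 0.0], [[0.0, 0.0, 0.007], 0.0], [[0.0, 0.0, 0.007], 0.001], [[0.0, 0.0, 0.005], 0.0], [[0.0, 0.0, 0.001], 0.0]]
```

Call:
carry_out(
  targets=[
    [[0.0,0.0,0.002],0.0],
    [[0.0,0.0,0.005],0.001],
    [[0.0,0.0,0.007],0.001],
    [[0.0,0.0,0.007],0.0],
    [[0.0,0.0,0.007],0.0],
    [[0.0,0.0,0.006],0.0],
    [[0.0,0.0,0.005],0.0],
    [[0.0,0.0,0.001],0.0],
    [[0,0,0],0],
  ],
)

```text
time: 54.95
tool_pos: [0.4785, -0.0098, 0.0087]
tool_rot: [-3.132, 0.014, -0.073]
contact_force: [-0.0, 0.5, -0.3]
opening: 0.0921
```

Call:
carry_out(
  targets=[
    [[0,0,0],0],
    [[0,0,0],0],
    [[0,0,0],0],
    [[0,0,0],0],
    [[0,0,0],0],
    [[0,0,0],0],
  ],
  fingers=1,
  grip_force=20,
)

```text
time: 55.7
tool_pos: [0.479, -0.0099, 0.0093]
tool_rot: [-3.133, 0.013, -0.073]
contact_force: [-0.4, -0.5, 0.6]
opening: 0.0437
```

Call:
carry_out(
  targets=[
    [[0,0,0.001],0],
    [[0,0,0.001],0],
    [[0,0,0.001],0],
    [[0,0,0.001],0],
    [[0,0,0.001],0],
    [[0,0,0.001],0],
    [[0,0,0.001],0],
    [[0,0,0.001],0],
    [[0,0,0.0],0],
  ],
)

```text
time: 56.82
tool_pos: [0.479, -0.0099, 0.0095]
tool_rot: [-3.134, 0.009, -0.073]
contact_force: [-0.2, 0.2, -1.0]
opening: 0.0439
```

Call:
carry_out(
  targets=[
    [[0,0,-0.003],0],
    [[0,0,-0.007],0],
    [[0,0,-0.011],0],
    [[0,0,-0.015],0],
    [[0,0,-0.018],0],
    [[0,0,-0.018],0],
    [[0,0,-0.016],0],
    [[0,0,-0.01],0],
    [[0,0,0],0],
  ],
)

```text
time: 57.95
tool_pos: [0.4798, -0.0107, 0.1139]
tool_rot: [-3.134, 0.008, -0.073]
contact_force: [-0.2, 0.4, -2.6]
opening: 0.044
```

```bash
python3 - <<'E'
from h import *
lev()
plan(.377,.3296,.12,.105,26)
E
```

```text
sum 0.0088 q4 0.0086
t 57.95 pos [ 0.4798 -0.0107  0.1139] yaw -0.0732 tilt -0.0080 0.0079 F [-0.2  0.4 -2.6] open 0.0440
maxshift 0.018 maxtwist 0.01 
[[[-0.001, -0.001, -0.0], -0.001], [[-0.001, -0.004, -0.0], -0.002], [[-0.002, -0.007, -0.0], -0.003], [[-0.004, -0.009, -0.0], -0.005], [[-0.004, -0.012, -0.001], -0.007], [[-0.006, -0.014, 0.0], -0.007], [[-0.006, -0.017, -0.0], -0.009], [[-0.006, -0.017, -0.0], -0.009], [[-0.005, -0.018, -0.001], -0.01], [[-0.006, -0.017, -0.0], -0.009]]
[[[-0.005, -0.017, -0.0], -0.009], [[-0.006, -0.018, -0.001], -0.009], [[-0.005, -0.017, -0.0], -0.009], [[-0.005, -0.018, -0.0], -0.009], [[-0.005, -0.017, -0.001], -0.009], [[-0.004, -0.018, 0.0], -0.01], [[-0.005, -0.018, -0.0], -0.009], [[-0.004, -0.017, -0.001], -0.009], [[-0.004, -0.018, 0.0], -0.009], [[-0.004, -0.018, -0.0], -0.009]]
[[[-0.004, -0.015, -0.0], -0.008], [[-0.002, -0.012, -0.001], -0.006], [[-0.002, -0.01, 0.0], -0.005], [[-0.002, -0.007, -0.0], -0.003], [[-0.0, -0.004, -0.0], -0.002], [[-0.001, -0.001, -0.0], -0.001]]
```

Call:
carry_out(
  targets=[
    [[-0.001,-0.002,0.0],-0.001],
    [[-0.001,-0.004,-0.001],-0.002],
    [[-0.002,-0.007,-0.001],-0.003],
    [[-0.004,-0.009,-0.001],-0.005],
    [[-0.004,-0.012,-0.001],-0.007],
    [[-0.006,-0.014,0.0],-0.007],
    [[-0.006,-0.017,0.0],-0.009],
    [[-0.006,-0.017,0.0],-0.009],
    [[-0.005,-0.018,-0.001],-0.01],
    [[-0.006,-0.017,0.0],-0.009],
  ],
)

```text
time: 59.2
tool_pos: [0.4395, 0.1164, 0.1191]
tool_rot: [-3.132, 0.012, -0.007]
contact_force: [-0.1, 0.0, -1.8]
opening: 0.0437
```

Call:
carry_out(
  targets=[
    [[-0.005,-0.017,0.0],-0.009],
    [[-0.006,-0.018,-0.001],-0.009],
    [[-0.005,-0.017,0.0],-0.009],
    [[-0.005,-0.018,0.0],-0.009],
    [[-0.005,-0.017,-0.001],-0.009],
    [[-0.004,-0.018,0.0],-0.01],
    [[-0.005,-0.018,0.0],-0.009],
    [[-0.004,-0.017,-0.001],-0.009],
    [[-0.004,-0.018,0.0],-0.009],
    [[-0.004,-0.018,0.0],-0.009],
  ],
)

```text
time: 60.45
tool_pos: [0.3765, 0.303, 0.1251]
tool_rot: [-3.13, 0.012, 0.096]
contact_force: [0.4, 0.5, -1.5]
opening: 0.0438
```

Call:
carry_out(
  targets=[
    [[-0.003,-0.014,0.0],-0.008],
    [[-0.002,-0.01,0.0],-0.006],
    [[-0.002,-0.007,0.0],-0.004],
    [[-0.001,-0.003,0.0],-0.001],
    [[0.0,0.0,0.0],0.0],
    [[0,0,0],0],
  ],
)

```text
time: 61.2
tool_pos: [0.3629, 0.3384, 0.1255]
tool_rot: [-3.13, 0.012, 0.118]
contact_force: [0.4, 0.7, -1.4]
opening: 0.0441
```

```bash
python3 - <<'E'
from h import *
lev()
plan(.377,.3296,.045,.105,10)
E
```

```text
sum 0.0057 q4 0.0182
t 61.20 pos [0.3629 0.3384 0.1255] yaw 0.1180 tilt -0.0111 0.0119 F [ 0.4  0.7 -1.4] open 0.0441
maxshift 0.011 maxtwist 0.002 
[[[0.0, 0.0, 0.002], 0.0], [[0.001, 0.001, 0.007], 0.001], [[0.002, 0.001, 0.01], 0.002], [[0.002, 0.002, 0.011], 0.002], [[0.002, 0.001, 0.01], 0.002], [[0.001, 0.002, 0.011], 0.001], [[0.002, 0.001, 0.011], 0.002], [[0.002, 0.001, 0.01], 0.002], [[0.001, 0.001, 0.006], 0.001], [[0.0, 0.0, 0.002], 0.0]]
```

Call:
carry_out(
  targets=[
    [[0.001,0.001,0.002],0.001],
    [[0.002,0.001,0.006],0.001],
    [[0.002,0.002,0.009],0.002],
    [[0.002,0.002,0.011],0.002],
    [[0.002,0.001,0.011],0.002],
    [[0.002,0.002,0.011],0.002],
    [[0.002,0.001,0.01],0.002],
    [[0.001,0.0,0.008],0.001],
    [[0.0,0.0,0.004],0.0],
    [[0.0,0.0,0.0],0.0],
  ],
)

```text
time: 62.45
tool_pos: [0.378, 0.3291, 0.047]
tool_rot: [-3.132, 0.014, 0.103]
contact_force: [0.6, -0.4, -1.6]
opening: 0.0439
```

```bash
python3 - <<'E'
from h import *
lev()
plan(.377,.3296,.013,.105,8)
E
```

```text
sum 0.0082 q4 0.0205
t 62.45 pos [0.378  0.3291 0.047 ] yaw 0.1026 tilt -0.0099 0.0138 F [ 0.6 -0.4 -1.6] open 0.0439
maxshift 0.006 maxtwist 0.001 
[[[-0.0, -0.0, 0.001], -0.0], [[-0.0, -0.0, 0.005], -0.0], [[-0.0, -0.0, 0.005], -0.001], [[-0.0, -0.0, 0.006], -0.0], [[-0.001, -0.0, 0.006], -0.001], [[0.0, -0.0, 0.005], -0.0], [[0.0, -0.001, 0.005], -0.0], [[0.0, 0.0, 0.001], -0.0]]
```

Call:
carry_out(
  targets=[
    [[0.0,0.0,0.002],-0.001],
    [[0.0,0.0,0.005],-0.001],
    [[0.0,0.0,0.006],0.0],
    [[0.0,0.0,0.006],0.0],
    [[0.0,0.0,0.006],0.0],
    [[0.0,0.0,0.005],0.0],
    [[0.0,0.0,0.003],0.0],
    [[0.0,0.0,0.001],0.0],
    [[0,0,0],0],
  ],
)

```text
time: 63.58
tool_pos: [0.3778, 0.3299, 0.0112]
tool_rot: [-3.131, 0.013, 0.105]
contact_force: [0.2, -0.9, -1.6]
opening: 0.0439
```

```bash
python3 - <<'E'
from h import *
lev()
plan(.377,.3296,.008,.105,4)
E
```

```text
sum 0.0068 q4 0.0224
t 63.58 pos [0.3778 0.3299 0.0112] yaw 0.1050 tilt -0.0106 0.0125 F [ 0.2 -0.9 -1.6] open 0.0439
maxshift 0.001 maxtwist 0.0 
[[[-0.0, 0.0, 0.001], 0.0], [[-0.0, 0.0, 0.001], 0.0], [[-0.001, 0.0, 0.001], 0.0], [[0.0, 0.0, 0.0], 0.0]]
```

Call:
carry_out(
  targets=[
    [[-0.001,0,0.001],0],
    [[0,0,0.001],0],
    [[0,0,0.001],0],
    [[0,0,0.0],0],
  ],
)

```text
time: 64.08
tool_pos: [0.377, 0.33, 0.0085]
tool_rot: [-3.131, 0.012, 0.105]
contact_force: [-0.2, -0.0, -1.4]
opening: 0.044
```

Call:
carry_out(
  targets=[
    [[0,0,0.001],0],
    [[0,0,0.001],0],
    [[0,0,0.001],0],
    [[0,0,0.001],0],
  ],
)

```text
time: 64.58
tool_pos: [0.377, 0.33, 0.0073]
tool_rot: [-3.13, 0.011, 0.105]
contact_force: [-2.2, -1.9, 10.2]
opening: 0.0436
```

Call:
carry_out(
  targets=[
    [[0,0,0.001],0],
    [[0,0,0.001],0],
    [[0,0,0.001],0],
    [[0,0,0.001],0],
    [[0,0,0.001],0],
    [[0,0,0.0],0],
  ],
)

```text
time: 65.32
tool_pos: [0.377, 0.33, 0.0076]
tool_rot: [-3.13, 0.009, 0.105]
contact_force: [-0.2, -0.4, -0.6]
opening: 0.044
```

Call:
carry_out(
  targets=[
    [[0,0,0],0],
    [[0,0,0],0],
  ],
  fingers=1,
  grip_force=3,
)

```text
time: 65.58
tool_pos: [0.3771, 0.3301, 0.0075]
tool_rot: [-3.13, 0.008, 0.105]
contact_force: [-0.5, -0.1, 0.2]
opening: 0.0438
```

Call:
carry_out(
  targets=[
    [[0,0,0],0],
    [[0,0,0],0],
    [[0,0,0],0],
    [[0,0,0],0],
  ],
  fingers=0.2,
)

```text
time: 66.08
tool_pos: [0.3774, 0.3302, 0.0074]
tool_rot: [-3.129, 0.008, 0.105]
contact_force: [1.8, -0.4, 0.1]
opening: 0.073
```

Call:
carry_out(
  targets=[
    [[0,0,-0.004],0],
    [[0,0,-0.01],0],
    [[0,0,-0.018],0],
    [[0,0,-0.025],0],
    [[0,0,-0.025],0],
    [[0,0,-0.025],0],
    [[0,0,-0.025],0],
    [[0,0,-0.015],0],
    [[0,0,0],0],
  ],
)

```text
time: 67.2
tool_pos: [0.379, 0.3286, 0.1645]
tool_rot: [-3.128, 0.004, 0.105]
contact_force: [0.9, 0.3, 0.3]
opening: 0.0733
```

```bash
python3 - <<'E'
from h import *
plan(.45,0.0,.22,.105,17)
E
```

```text
t 67.20 pos [0.379  0.3286 0.1645] yaw 0.1053 tilt -0.0140 0.0038 F [0.9 0.3 0.3] open 0.0733
maxshift 0.027 maxtwist 0.0 
[[[0.0, 0.003, -0.001], 0.0], [[0.001, 0.009, -0.001], 0.0], [[0.002, 0.016, -0.003], 0.0], [[0.002, 0.021, -0.003], 0.0], [[0.003, 0.026, -0.005], 0.0], [[0.003, 0.027, -0.004], 0.0], [[0.003, 0.026, -0.004], 0.0], [[0.003, 0.026, -0.005], 0.0], [[0.002, 0.026, -0.004], 0.0], [[0.003, 0.026, -0.004], 0.0]]
[[[0.003, 0.027, -0.005], 0.0], [[0.003, 0.026, -0.004], 0.0], [[0.003, 0.026, -0.004], 0.0], [[0.002, 0.021, -0.004], 0.0], [[0.002, 0.016, -0.002], 0.0], [[0.001, 0.009, -0.002], 0.0], [[0.0, 0.003, -0.0], 0.0]]
```

Call:
carry_out(
  targets=[
    [[0.0,0.003,-0.001],0.0],
    [[0.001,0.009,-0.001],0.0],
    [[0.002,0.016,-0.003],0.0],
    [[0.002,0.021,-0.003],0.0],
    [[0.003,0.026,-0.005],0.0],
    [[0.003,0.027,-0.004],0.0],
    [[0.003,0.026,-0.004],0.0],
    [[0.003,0.026,-0.005],0.0],
    [[0.002,0.026,-0.004],0.0],
    [[0.003,0.026,-0.004],0.0],
  ],
)

```text
time: 68.45
tool_pos: [0.4217, 0.1119, 0.1936]
tool_rot: [-3.131, 0.012, 0.105]
contact_force: [1.2, -0.3, 0.8]
opening: 0.0735
```

Call:
carry_out(
  targets=[
    [[0.003,0.027,-0.005],0.0],
    [[0.003,0.026,-0.004],0.0],
    [[0.003,0.026,-0.004],0.0],
    [[0.002,0.021,-0.004],0.0],
    [[0.002,0.016,-0.002],0.0],
    [[0.001,0.009,-0.002],0.0],
    [[0.0,0.003,0.0],0.0],
    [[0,0,0],0],
  ],
)

```text
time: 69.45
tool_pos: [0.4463, -0.0258, 0.2124]
tool_rot: [-3.131, 0.017, 0.097]
contact_force: [0.5, -0.4, -0.5]
opening: 0.0735
```

```bash
python3 - <<'E'
from h import *
for n in ("top","side"):
    im=eyes.read_camera(n)
    cv2.imwrite(f"pics/{n}7.png",cv2.resize(im,(800,600),interpolation=cv2.INTER_CUBIC)[:,:,::-1])
    C={"red":(.6235,.3085,.11),"blue":(.377,.3296,.105),"yellow":(.607,-.291,.012),"green":(.384,-.323,-.03)}
    tiles=[]
    for c,(x,y,w) in C.items():
        # rectify card plane: box top plane (z=.034) view, 4px/mm*.5
        R=np.array([[np.cos(w),-np.sin(w)],[np.sin(w),np.cos(w)]])
        for z in(.002,.034):
            loc=np.array([[.1,.05],[.1,-.05],[-.1,-.05],[-.1,.05]]); P=np.c_[loc@R.T+[x,y],np.full(4,z)]
            H_=cv2.getPerspectiveTransform(proj(n,P).astype(np.float32),np.float32([[0,0],[150,0],[150,300],[0,300]])[[0,1,2,3]])
            t=cv2.warpPerspective(im,H_,(150,300),flags=cv2.INTER_CUBIC)
            a,b=(.083,.03) if z<.01 else (.075,.022)
            cv2.rectangle(t,(int(75-b*1500),int(150-a*1500)),(int(75+b*1500),int(150+a*1500)),(255,0,255),1)
            tiles.append(t)
    cv2.imwrite(f"pics/{n}7r.png",np.vstack([np.hstack(tiles[:4]),np.hstack(tiles[4:])])[:,:,::-1])
E
```

```text
(no output)
```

View pics/top7.png

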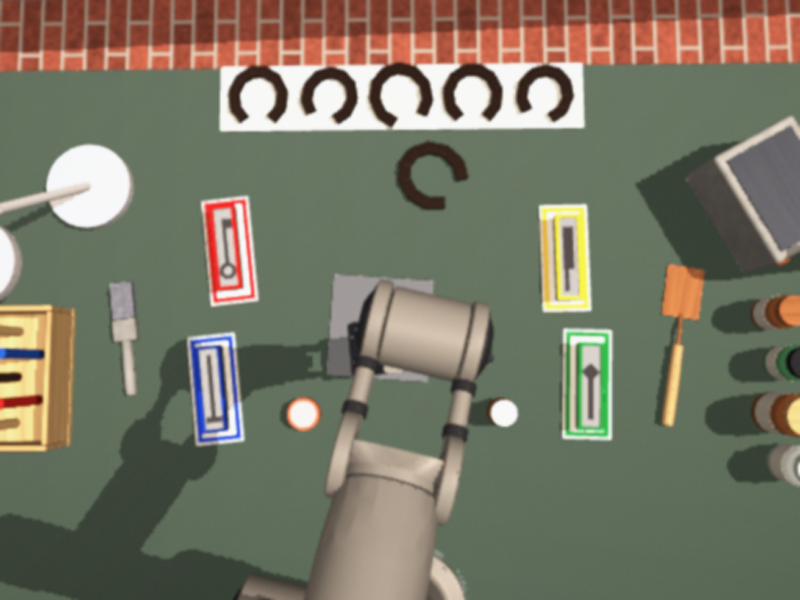

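View pics/side7.png

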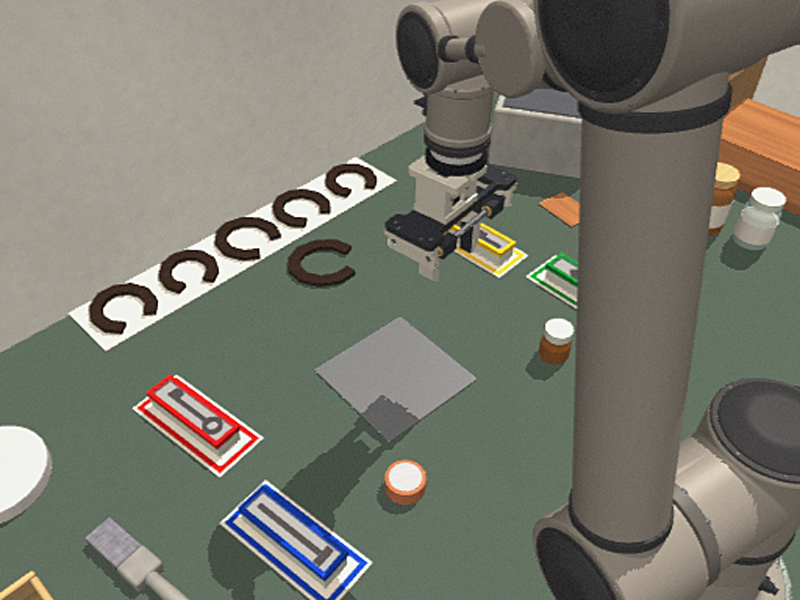

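View pics/top7r.png

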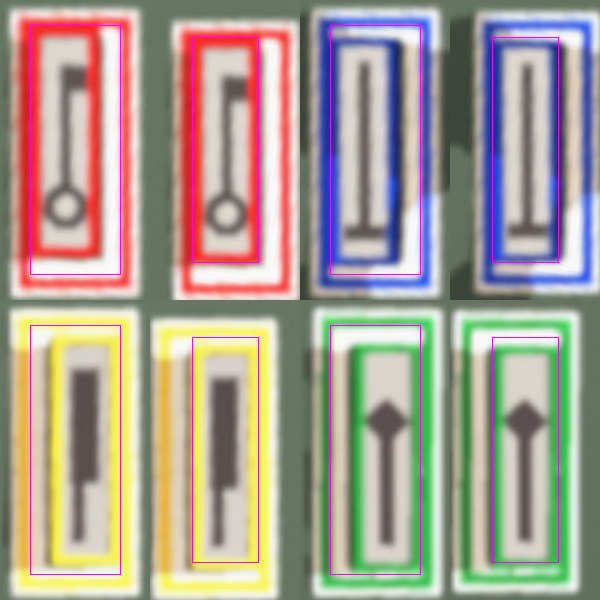

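View pics/side7r.png

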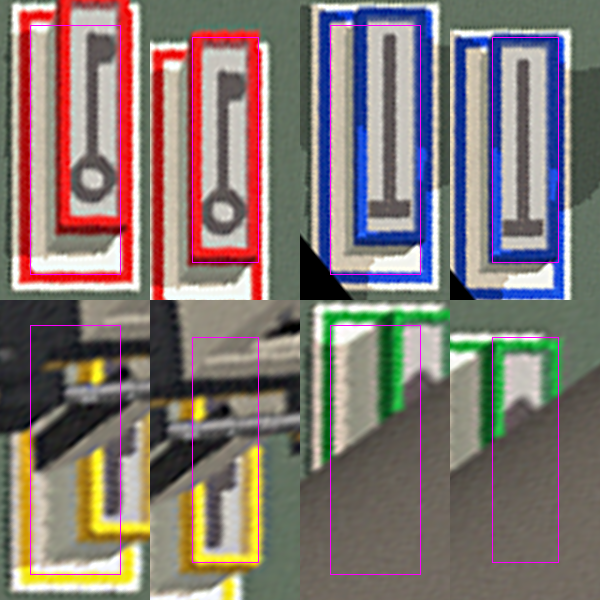

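All four boxes lie on their own cards: red (228,250), blue (215,388), yellow (566,258) and green (588,385) in the enlarged top view. I'll measure the centring numerically.

```bash
cat > m.py <<'E'
from h import *
C={"red":(.6235,.3085,.11),"blue":(.377,.3296,.105),"yellow":(.607,-.291,.012),"green":(.384,-.323,-.03)}
def fit(im,n,c):
    # least squares: rendered model (frame ring on card + rim ring on box top) matched to saturation-colour image
    x0,y0,w0=C[c]; res={}
    m=mask(im,c,90).astype(np.float32)/255; m=cv2.GaussianBlur(m,(0,0),.7)
    def ring(x,y,w,z,a,b,th,S=4):
        R=np.array([[np.cos(w),-np.sin(w)],[np.sin(w),np.cos(w)]]); out=np.zeros((im.shape[0]*S,im.shape[1]*S),np.uint8)
        for k,(A,B) in enumerate(((a+th,b+th),(a,b))):
            loc=np.array([[A,B],[A,-B],[-A,-B],[-A,B]]); P=proj(n,np.c_[loc@R.T+[x,y],np.full(4,z)])
            cv2.fillPoly(out,[np.round(((P+.5)*S)*16).astype(np.int32)],0 if k else 255,shift=4)
        return cv2.resize(out,None,fx=1/S,fy=1/S,interpolation=cv2.INTER_AREA).astype(np.float32)/255
    def score(p,z,a,b,th):
        r=cv2.GaussianBlur(ring(*p,z,a,b,th),(0,0),.7); return -(r*m).sum()/np.sqrt((r*r).sum())
    from scipy.optimize import minimize
    for nm,z,a,b,th in(("frame",.002,.083,.030,.005),("box",.034,.070,.017,.005)):
        best=min((minimize(lambda d:score((x0+d[0]*.001,y0+d[1]*.001,w0+d[2]*.01),z,a,b,th),[i,j,0],method="Nelder-Mead",options=dict(initial_simplex=[[i,j,0],[i+3,j,0],[i,j+3,0],[i,j,2]])) for i in(-3,3) for j in(-2,2)),key=lambda r:r.fun)
        d=best.x; res[nm]=np.array([x0*1000+d[0],y0*1000+d[1],w0*1000+10*d[2]])
    return res
E
python3 - <<'E'
from m import *
for n in("top","side"):
    im=eyes.read_camera(n)
    for c in C:
        r=fit(im,n,c); w=C[c][2]; d=r["box"]-r["frame"]; 
        print(n,c,r["frame"].round(1),r["box"].round(1),"diff along %.1f across %.1f yaw %.1f mrad"%(d[0]*np.cos(w)+d[1]*np.sin(w),-d[0]*np.sin(w)+d[1]*np.cos(w),d[2]))
E
```

```text
top red [621.3 307.9 111.7] [624.9 310.  106.2] diff along 3.8 across 1.7 yaw -5.4 mrad
top blue [376.1 328.4 107.8] [376.9 330.1 103.2] diff along 1.0 across 1.6 yaw -4.6 mrad
top yellow [ 606.2 -288.    29.3] [ 602.5 -291.6   10.2] diff along -3.7 across -3.6 yaw -19.1 mrad
top green [ 383.1 -322.8  -21.4] [ 378.  -324.2  -22.7] diff along -5.0 across -1.6 yaw -1.3 mrad
side red [624.9 309.3 110.2] [625.9 309.3 114.1] diff along 0.9 across -0.1 yaw 3.9 mrad
side blue [379.6 330.8 106.2] [378.6 329.9 106.3] diff along -1.0 across -0.8 yaw 0.1 mrad
side yellow [ 606.7 -291.1   25.8] [ 606.8 -291.8   -3.2] diff along 0.1 across -0.7 yaw -29.0 mrad
side green [ 388.4 -324.5  -31. ] [ 381.7 -321.4  -26.5] diff along -6.8 across 2.9 yaw 4.5 mrad
```

```bash
python3 - <<'E'
from m import *
for f,n,c in(("side5","side","yellow"),("side4","side","yellow"),("top5","top","yellow"),("side6","side","green"),("top6","top","green"),("top6","top","yellow")):
    im=cv2.imread(f"pics/{f}.png")[:,:,::-1].copy()
    r=fit(im,n,c); w=C[c][2]; d=r["box"]-r["frame"]
    print(f,c,r["frame"].round(1),r["box"].round(1),"along %.1f across %.1f yaw %.1f"%(d[0]*np.cos(w)+d[1]*np.sin(w),-d[0]*np.sin(w)+d[1]*np.cos(w),d[2]))
im=cv2.imread("pics/side6.png")[150:220,320:430]; cv2.imwrite("pics/g.png",cv2.resize(im,None,fx=6,fy=6,interpolation=cv2.INTER_CUBIC))
E
```

```text
side5 yellow [ 609.  -292.    27.7] [ 605.8 -291.7   13.1] along -3.2 across 0.3 yaw -14.7
side4 yellow [ 608.6 -291.6   13.3] [ 606.6 -291.4    7.2] along -2.0 across 0.3 yaw -6.0
top5 yellow [ 606.  -288.6    9.6] [ 603.8 -291.3    6.4] along -2.2 across -2.7 yaw -3.2
side6 green [ 386.2 -324.3  -25.7] [ 381.6 -320.7  -25.9] along -4.7 across 3.4 yaw -0.2
top6 green [ 382.9 -322.4  -32.4] [ 378.  -324.2  -22.7] along -4.9 across -1.9 yaw 9.7
top6 yellow [ 606.  -289.3   11.3] [ 602.5 -291.6   10.2] along -3.5 across -2.3 yaw -1.1
```

View pics/g.png

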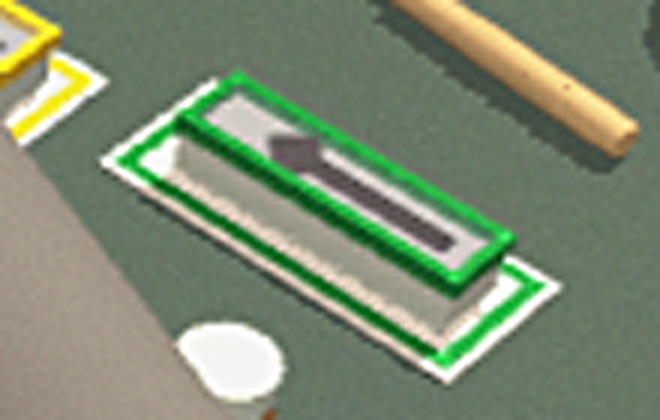

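Green sits about 5 mm short along its card. It is still inside the frame, but there is time to re-centre it.

```bash
python3 - <<'E'
from h import *
plan(.383,-.3233,.09,-.028,18)
E
```

```text
t 69.65 pos [ 0.4465 -0.0254  0.2125] yaw 0.0981 tilt -0.0102 0.0164 F [-0.4 -0.2  0.3] open 0.0736
maxshift 0.022 maxtwist 0.01 
[[[-0.001, 0.002, 0.001], 0.001], [[-0.002, 0.008, 0.003], 0.003], [[-0.004, 0.012, 0.005], 0.005], [[-0.005, 0.016, 0.007], 0.008], [[-0.006, 0.021, 0.009], 0.009], [[-0.007, 0.022, 0.009], 0.009], [[-0.006, 0.022, 0.009], 0.009], [[-0.005, 0.021, 0.009], 0.01], [[-0.006, 0.022, 0.009], 0.009], [[-0.006, 0.022, 0.009], 0.009]]
[[[-0.005, 0.022, 0.009], 0.01], [[-0.005, 0.022, 0.009], 0.009], [[-0.005, 0.022, 0.01], 0.009], [[-0.004, 0.022, 0.008], 0.009], [[-0.004, 0.017, 0.007], 0.008], [[-0.002, 0.012, 0.005], 0.005], [[-0.002, 0.008, 0.004], 0.003], [[-0.0, 0.002, 0.001], 0.001]]
```

Call:
carry_out(
  targets=[
    [[-0.001,0.002,0.001],0.001],
    [[-0.002,0.008,0.003],0.003],
    [[-0.004,0.012,0.005],0.005],
    [[-0.005,0.016,0.007],0.008],
    [[-0.006,0.021,0.009],0.009],
    [[-0.007,0.022,0.009],0.009],
    [[-0.006,0.022,0.009],0.009],
    [[-0.005,0.021,0.009],0.01],
    [[-0.006,0.022,0.009],0.009],
    [[-0.006,0.022,0.009],0.009],
  ],
  fingers=0,
)

```text
time: 70.9
tool_pos: [0.4046, -0.2047, 0.1376]
tool_rot: [-3.133, 0.018, 0.023]
contact_force: [0.5, 0.6, -0.5]
opening: 0.0917
```

Call:
carry_out(
  targets=[
    [[-0.004,0.022,0.009],0.01],
    [[-0.003,0.022,0.009],0.009],
    [[-0.003,0.02,0.009],0.009],
    [[-0.002,0.016,0.006],0.007],
    [[-0.001,0.01,0.004],0.005],
    [[0.0,0.004,0.002],0.002],
    [[0.0,0.0,0.0],0.0],
    [[0.0,0.0,0.0],0.0],
  ],
)

```text
time: 71.9
tool_pos: [0.3872, -0.3051, 0.0947]
tool_rot: [-3.132, 0.02, -0.025]
contact_force: [-0.2, 0.3, 0.3]
opening: 0.0921
```

```bash
python3 - <<'E'
from h import *
lev()
plan(.383,-.3233,.05,-.026,8)
E
```

```text
sum 0.0209 q4 -0.0099
t 71.90 pos [ 0.3872 -0.3051  0.0947] yaw -0.0253 tilt -0.0092 0.0204 F [-0.2  0.3  0.3] open 0.0921
maxshift 0.008 maxtwist 0.001 
[[[-0.0, 0.001, 0.002], 0.0], [[-0.001, 0.002, 0.005], 0.0], [[-0.0, 0.003, 0.008], 0.0], [[-0.001, 0.003, 0.007], 0.0], [[-0.0, 0.003, 0.008], 0.0], [[-0.001, 0.003, 0.007], 0.001], [[-0.001, 0.003, 0.006], -0.0], [[0.0, 0.0, 0.002], -0.0]]
```

Call:
carry_out(
  targets=[
    [[-0.001,0.002,0.002],0.0],
    [[-0.001,0.003,0.005],0.0],
    [[-0.001,0.003,0.008],0.0],
    [[-0.001,0.003,0.008],0.0],
    [[-0.001,0.003,0.008],0.001],
    [[0.0,0.002,0.007],0.0],
    [[0.0,0.001,0.004],0.0],
    [[0.0,0.0,0.0],0.0],
  ],
)

```text
time: 72.9
tool_pos: [0.3805, -0.3218, 0.0494]
tool_rot: [-3.132, 0.021, -0.025]
contact_force: [-0.9, 0.3, -0.6]
opening: 0.0917
```

```bash
python3 - <<'E'
from h import *
plan(.381,-.3233,.008,-.026,9)
E
```

```text
t 72.90 pos [ 0.3805 -0.3218  0.0494] yaw -0.0251 tilt -0.0099 0.0209 F [-0.9  0.3 -0.6] open 0.0917
maxshift 0.007 maxtwist 0.001 
[[[0.0, 0.0, 0.001], 0.0], [[0.0, 0.0, 0.004], 0.0], [[0.0, 0.0, 0.007], 0.0], [[0.0, 0.001, 0.006], 0.0], [[0.0, -0.0, 0.006], 0.001], [[0.0, 0.0, 0.006], -0.0], [[0.0, 0.0, 0.006], -0.0], [[0.0, 0.0, 0.004], -0.0], [[0.0, 0.001, 0.001], -0.0]]
```

Call:
carry_out(
  targets=[
    [[0.0,0.0,0.002],0.0],
    [[0.0,0.001,0.004],0.0],
    [[0.0,0.0,0.006],0.0],
    [[0.0,0.0,0.006],0.001],
    [[0.0,0.0,0.006],0.0],
    [[0.0,0.0,0.006],0.0],
    [[0.0,0.0,0.005],0.0],
    [[0.0,0.0,0.003],0.0],
    [[0.0,0.0,0.001],0.0],
    [[0,0,0],0],
  ],
)

```text
time: 74.15
tool_pos: [0.38, -0.3225, 0.008]
tool_rot: [-3.132, 0.02, -0.026]
contact_force: [0.3, -0.7, 0.6]
opening: 0.0922
```

Call:
carry_out(
  targets=[
    [[0,0,0],0],
    [[0,0,0],0],
    [[0,0,0],0],
    [[0,0,0],0],
    [[0,0,0],0],
    [[0,0,0],0],
  ],
  fingers=1,
  grip_force=20,
)

```text
time: 74.9
tool_pos: [0.3803, -0.3227, 0.0085]
tool_rot: [-3.133, 0.02, -0.026]
contact_force: [0.4, -0.3, -0.8]
opening: 0.0441
```

Call:
carry_out(
  targets=[
    [[0,0,0.001],0],
    [[0,0,0.001],0],
    [[0,0,0.001],0],
    [[0,0,0.001],0],
    [[0,0,0.0],0],
  ],
)

```text
time: 75.53
tool_pos: [0.3802, -0.3227, 0.0086]
tool_rot: [-3.135, 0.019, -0.026]
contact_force: [0.3, -0.0, -0.8]
opening: 0.0437
```

Call:
carry_out(
  targets=[
    [[0,0,-0.002],0],
    [[0,0,-0.003],0],
    [[0.001,0,-0.001],0],
    [[0.002,0,0.0],0],
    [[0.001,0,0.0],0],
    [[0.001,0,0.0],0],
    [[0,0,0],0],
  ],
)

```text
time: 76.4
tool_pos: [0.3855, -0.3226, 0.0141]
tool_rot: [-3.134, 0.019, -0.026]
contact_force: [-0.2, 0.3, -1.4]
opening: 0.044
```

Call:
carry_out(
  targets=[
    [[0,0,0.001],0],
    [[0,0,0.001],0],
    [[0,0,0.001],0],
    [[0,0,0.001],0],
    [[0,0,0.001],0],
    [[0,0,0],0],
  ],
)

```text
time: 77.15
tool_pos: [0.3852, -0.3224, 0.0086]
tool_rot: [-3.133, 0.02, -0.026]
contact_force: [0.5, 0.2, -1.0]
opening: 0.0439
```

Call:
carry_out(
  targets=[
    [[0,0,0.001],0],
    [[0,0,0.001],0],
    [[0,0,0.001],0],
    [[0,0,0.001],0],
    [[0,0,0.001],0],
  ],
)

```text
time: 77.78
tool_pos: [0.3853, -0.3225, 0.0085]
tool_rot: [-3.135, 0.018, -0.026]
contact_force: [-3.1, 1.6, 9.4]
opening: 0.0441
```

Call:
carry_out(
  targets=[
    [[0,0,0],0],
    [[0,0,0],0],
  ],
  fingers=1,
  grip_force=3,
)

```text
time: 78.03
tool_pos: [0.3854, -0.3226, 0.0087]
tool_rot: [-3.135, 0.018, -0.026]
contact_force: [0.4, 0.7, -1.8]
opening: 0.0443
```

Call:
carry_out(
  targets=[
    [[0,0,0],0],
    [[0,0,0],0],
    [[0,0,0],0],
    [[0,0,0],0],
  ],
  fingers=0.2,
)

```text
time: 78.53
tool_pos: [0.3856, -0.3228, 0.0087]
tool_rot: [-3.136, 0.018, -0.026]
contact_force: [-0.1, 0.4, -0.0]
opening: 0.0727
```

Call:
carry_out(
  targets=[
    [[0,0,-0.004],0],
    [[0,0,-0.01],0],
    [[0,0,-0.018],0],
    [[0,0,-0.025],0],
    [[0,0,-0.025],0],
    [[0,0,-0.025],0],
    [[0,0,-0.025],0],
    [[0,0,-0.015],0],
    [[0,0,0],0],
  ],
)

```text
time: 79.65
tool_pos: [0.3885, -0.3239, 0.1658]
tool_rot: [-3.139, 0.015, -0.026]
contact_force: [0.1, 0.6, -0.6]
opening: 0.0732
```

```bash
python3 - <<'E'
from h import *
lev()
plan(.45,0.0,.2,0.0,17)
E
```

```text
sum 0.0120 q4 -0.0098
t 79.65 pos [ 0.3885 -0.3239  0.1658] yaw -0.0256 tilt -0.0026 0.0146 F [ 0.1  0.6 -0.6] open 0.0732
maxshift 0.026 maxtwist 0.002 
[[[0.0, -0.003, -0.0], -0.0], [[0.002, -0.009, -0.001], -0.001], [[0.002, -0.015, -0.002], -0.001], [[0.004, -0.021, -0.002], -0.002], [[0.004, -0.025, -0.003], -0.002], [[0.004, -0.026, -0.002], -0.002], [[0.005, -0.025, -0.003], -0.002], [[0.004, -0.026, -0.003], -0.002], [[0.005, -0.025, -0.002], -0.002], [[0.004, -0.026, -0.003], -0.002]]
[[[0.005, -0.025, -0.003], -0.002], [[0.004, -0.026, -0.003], -0.002], [[0.005, -0.025, -0.002], -0.002], [[0.004, -0.021, -0.002], -0.001], [[0.003, -0.015, -0.002], -0.002], [[0.002, -0.009, -0.001], -0.0], [[0.0, -0.003, -0.0], -0.001]]
```

Call:
carry_out(
  targets=[
    [[0.0,-0.003,0.0],0.0],
    [[0.002,-0.009,-0.001],0],
    [[0.002,-0.015,-0.002],0],
    [[0.004,-0.021,-0.002],0],
    [[0.004,-0.025,-0.003],0],
    [[0.004,-0.025,-0.002],0],
    [[0.004,-0.02,-0.003],0],
    [[0.002,-0.01,0.0],0],
    [[0.0,0.0,0.0],0],
    [[0.0,0.0,0.0],0],
  ],
)

```text
time: 80.9
tool_pos: [0.413, -0.1855, 0.1763]
tool_rot: [-3.133, 0.021, -0.023]
contact_force: [1.3, -0.3, 0.5]
opening: 0.0735
```

```bash
python3 - <<'E'
from m import *
n="top"; im=eyes.read_camera(n); cv2.imwrite("pics/top8.png",im[:,:,::-1])
for c in C:
        r=fit(im,n,c); w=C[c][2]; d=r["box"]-r["frame"]; 
        print(n,c,r["frame"].round(1),r["box"].round(1),"diff along %.1f across %.1f yaw %.1f mrad"%(d[0]*np.cos(w)+d[1]*np.sin(w),-d[0]*np.sin(w)+d[1]*np.cos(w),d[2]))
E
```

```text
top red [621.2 308.1 114.3] [624.9 310.  106.2] diff along 3.9 across 1.5 yaw -8.2 mrad
top blue [376.1 328.5 107.9] [376.7 330.6 101.4] diff along 0.8 across 2.1 yaw -6.5 mrad
top yellow [ 606.9 -288.2    9. ] [ 602.6 -291.7   10.7] diff along -4.4 across -3.3 yaw 1.6 mrad
top green [ 382.  -323.3  -25.9] [ 370.  -324.     9.1] diff along -12.0 across -1.1 yaw 35.0 mrad
```

View pics/top8.png

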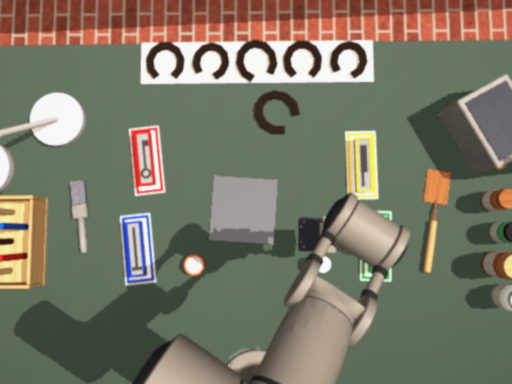

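The arm hides green here at (376,245), so that fit isn't valid. I'll move clear.

Call:
carry_out(
  targets=[
    [[0.001,-0.008,0.0],0.0],
    [[0.002,-0.018,-0.001],0],
    [[0.002,-0.025,-0.002],0],
    [[0.002,-0.03,-0.002],0],
    [[0.002,-0.03,-0.003],0],
    [[0.002,-0.03,-0.002],0],
    [[0.002,-0.02,-0.003],0],
    [[0.0,-0.01,0.0],0],
    [[0.0,0.0,0.0],0],
    [[0.0,0.0,0.0],0],
  ],
)

```text
time: 82.2
tool_pos: [0.4298, -0.0051, 0.1908]
tool_rot: [-3.131, 0.022, -0.026]
contact_force: [-0.4, -0.2, 0.0]
opening: 0.0741
```

```bash
python3 - <<'E'
from m import *
n="top"; im=eyes.read_camera(n); cv2.imwrite("pics/top9.png",im[:,:,::-1]); cv2.imwrite("pics/side9.png",eyes.read_camera("side")[:,:,::-1])
for c in ("green","yellow"):
        r=fit(im,n,c); w=C[c][2]; d=r["box"]-r["frame"]; 
        print(n,c,r["frame"].round(1),r["box"].round(1),"diff along %.1f across %.1f yaw %.1f mrad"%(d[0]*np.cos(w)+d[1]*np.sin(w),-d[0]*np.sin(w)+d[1]*np.cos(w),d[2]))
cv2.imwrite("pics/g9.png",cv2.resize(im[120:290,330:410,::-1],None,fx=3.5,fy=3.5,interpolation=cv2.INTER_CUBIC))
print(monitor.observe()["time"])
E
```

```text
top green [ 382.9 -322.4  -24.7] [ 385.7 -324.2  -26.5] diff along 2.9 across -1.6 yaw -1.9 mrad
top yellow [ 606.2 -288.    29.3] [ 602.5 -291.6   10.2] diff along -3.7 across -3.6 yaw -19.1 mrad
82.3
```

View pics/g9.png

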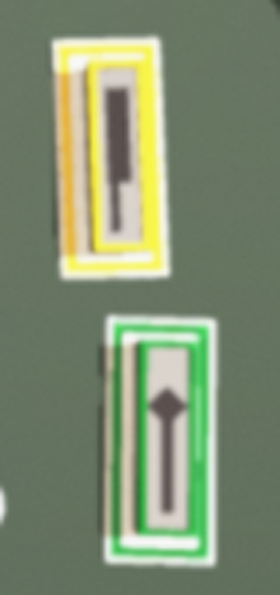

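View pics/side9.png

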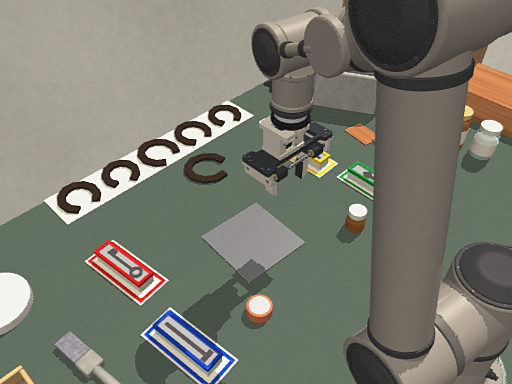

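The green box now has similar margins at both ends, and all four boxes are inside their frames. The arm is clear, so I'm handing in.

```bash
python3 - <<'E'
from cell import order
print(order.hand_in())
E
```

```text
the job is handed in; nothing more can be done
None
```

I took the pile apart in the order yellow, green, red, blue. Each box now lies on the card of its own colour, lengthwise and inside the printed frame. I handed in at 82 s, with the gripper open and clear of everything.

**Centring:** the last fits put the boxes within about 4 mm of centre along their cards, against about 8 mm of room each way:

| Box | Offset along card (top camera) | Offset along card (side camera) |
|---|---|---|
| Red | +4 mm | +1 mm |
| Blue | +1 mm | −1 mm |
| Yellow | −4 mm | −2 to −3 mm (earlier pictures) |
| Green | +3 mm | not visible after the correction |

- **Green:** it first sat about 5 mm off, so I gripped it again, lifted it about 5 mm and moved it.
- **Checks that disagreed:** the two cameras differ by up to about 3 mm. One yellow fit gave a turn of 19 mrad while the others gave 1 to 6 mrad. I put that down to the yellow side wall, since the picture shows the box parallel to its card.

**Level and gentle:** the tool tilted by up to about 1.3° while carrying boxes, because tilt built up in fast moves that the interface could not correct directly. I reduced it by pressing lightly on the seated boxes. Readings on setting down were about 6–11 N. While I levelled the green box on the pile it read about 30 N, more than I intended, but nothing shifted.

**Bystanders:** the horseshoe and the jars show no movement in the last pictures.

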